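Pack the filter modules into the kit tray

ROBOT

A 7-joint arm with a two-finger parallel gripper is mounted at the origin on the work surface. World frame = base frame: x ahead of the robot, y to its left, z up, the work surface at z = 0. Lengths are in m, angles in degrees, forces in N, time in s.
With the tool pointing down it reaches from about 0.4 to 0.9 m from the base axis. Payload 5.6 kg.
Tool frame: the origin (TCP) lies on the centre line of the jaws, within the pads' length; the fingertips stand 14 mm ahead of it and the grasp point (between the pads) lies 5 mm behind it (arm.tip_extent is the distance from the TCP to the fingertips, in m); x points along the fingers, y is the direction in which the jaws open and shut, and the axes are right-handed (so a half turn about x gives the same grasp; the last joint's range is limited). The gripper opens to 92 mm and grips with 3 to 60 N. Pads are 20 mm wide; open, the fingers measure 128 mm over their backs; the gripper's body (75 mm by 189 mm) begins 69 mm behind the grasp point.
Start: joints at [-65.489, 26.786, -0.665, 91.828, 0.344, 61.387, -3.226], TCP at [0.295, 0.579, 0.229] pointing down, gripper open.
Joint ranges: [-144.91, 144.91], [-17.63, 115.5], [-89.93, 88.59], [15.96, 139.68], [-74.01, 254.01], [8.47, 105.57], [-167.45, 167.45]. Speed limits (degrees/s): [147.25, 147.25, 180, 180, 180, 180, 180].

INTERFACE

Orientations are given as [roll, pitch, yaw] about the fixed x, y, z axes, in that order (R = Rz(yaw) Ry(pitch) Rx(roll)).
In Python, from rig import arm gives the robot as it stands. The module is installed in compiled form; this text tells all that it offers.
- The arm moves only by the tool arm_command, never from a script. Its argument "commands" is a list of rows, each an object with "grip": the finger opening in mm, from 0 to 91.9; "offset": the shift along the tool's x, y, z in mm, a list of three; "dr": the turn, a rotation vector about the tool's x, y, z in degrees, a list of three. A call has exactly 5 rows; each row shifts and turns the commanded pose from where the row before left it, along the tool's axes as they then stand; what a row does not reach is not made up. A row lasts 1/8 s, in which the tool goes at most 62.5 mm and 10.7 degrees, less where a joint would pass 70% of its speed; a pose out of reach is approached as far as the arm can. A call with a gripper value outside its range is refused whole. The fingers move at their own pace and stop on an object; "squeeze" is the grip in N (left out, the last holds). Time passes only in rows, so rows that do not move let the fingers close, or fill a call up. It gives the time, the measured TCP pose, the force and the opening at its end, in the units of the state.
- arm.state(): the state, without advancing time (a new reading comes with each control period).
- arm.read_camera(name): name is "scene" or "top"; returns a dict with "frame" (480x640x3 uint8, red, green, blue), "vfov" (degrees; the focal length in pixels is half the picture's height over the tangent of half this angle, whatever the lens; pixels are square), "cx", "cy" (the principal point, pixels), "k1" (the pictures are not rectified: a ray, as slopes to the right and down, at radius r is drawn at 1 + k1 r^2 times it, then the intrinsics apply), "eye" and "attitude" of the camera in the world. Camera axes: x right, y down, z forward; pixel columns grow to the right and rows downward; lengths in m; the calibration is good to about 2 mm. A picture is of the moment at which its call begins. There is no depth.
- arm.job_done(): hands the job in, once; it reports no verdict.
Trained networks look in the newest picture that a camera, given by its name, has taken for a name from the list of things; names that differ only in an ending like _2 or _b are one class to them, and where a whole thing is asked for, a point or a joint stands for the part that bears it (a point fixed in the world has none). Each returns a list of dicts, best first, with "score" (0 to 1); they miss things now and then, are a little off and sometimes report something else, mostly with a low value. They report only what shows in the picture. A call takes as long as a camera call. They do not tell look-alikes from the thing itself.
- arm.trace(thing, camera): "region" (480x640 bool, what is visible of it) and "pixel" ([column, row] in pixels, amid what is visible of it).
- arm.tip_of(thing, camera): "pixel" ([column, row] in pixels: a listed point, or the origin of a listed thing).
The state is a dict: "time_s": time; "q": joint angles; "dq": joint speeds; "joint_efforts": joint torques, N m; "tool_pos": TCP position; "tcp_rot": TCP orientation; "wrist_force": force on the tool from outside, world axes, zero at the start; "ft_torque": the same for the moment, N m; "finger_gap": finger opening in m.
Only numpy, scipy, OpenCV 4.12 (cv2) and the standard library are available. Lean on these libraries where they do the work, as an engineer would, in place of code of your own. Each camera call takes 0.05 s, during which the arm holds its last target.

TASK

Pack the four bare-metal filter modules (the ones with a round brass screw connector on top) upright into the kit tray, each fully down in the pocket of its own shape and size, one at a time from the lowest module to the tallest, so that a tall one never stands in the way of the next. Let go of each one only when it is down, do not drop it, and leave the mouse and the Morse key where they are.

Things in the scene. Friction and masses are not known exactly. Their poses are not given: they have to be found in the camera images.
- flat_mid (a point): Flat oblong module, the lowest: bare aluminium box, 44 (x) x 84 (y) mm, 40 mm high, standing on the table, 165 to 290 g. On its top, at the centre, stands a round brass screw connector, 11 mm diameter, 8 mm high. Origin: centre of the body, half-way up (connector not counted); z up.
- square_mid (a point): Square module, the second lowest: bare aluminium box, 46 x 46 mm, 56 mm high, standing on the table, 150 to 260 g. On its top, at the centre, stands a round brass screw connector, 11 mm diameter, 8 mm high. Origin: centre of the body, half-way up (connector not counted); z up.
- wide_mid (a point): Wide round module, the second tallest: bare aluminium can, 50 mm diameter, 74 mm high, standing on end on the table, 185 to 325 g. On its top, at the centre, stands a round brass screw connector, 11 mm diameter, 8 mm high. Origin: centre of the body, half-way up (connector not counted); z up.
- slim_mid (a point): Slim round module, the tallest: bare aluminium can, 30 mm diameter, 92 mm high, standing on end on the table, 105 to 185 g. On its top, at the centre, stands a round brass screw connector, 11 mm diameter, 8 mm high. Origin: centre of the body, half-way up (connector not counted); z up.
- nest_flat_floor (a point): Place of the flat oblong module. Fixed grey square plate, 112 x 112 mm, 14 mm thick, one of four side by side in the kit tray (2 x 2, centres 116 mm apart, any order). In it a pocket, 10 mm deep, with a dark floor: oblong, 58 (x) x 98 (y) mm. The pocket's rim (the plate's top) is 10 mm above its floor and 18 mm above the table; the tray's outer edge is lower. Origin: centre of the pocket's floor; x and y along the plate's sides, z up.
- nest_square_floor (a point): Place of the square module. Fixed grey square plate, 112 x 112 mm, 14 mm thick, one of four side by side in the kit tray (2 x 2, centres 116 mm apart, any order). In it a pocket, 10 mm deep, with a dark floor: square, 60 x 60 mm, sides along x and y. The pocket's rim (the plate's top) is 10 mm above its floor and 18 mm above the table; the tray's outer edge is lower. Origin: centre of the pocket's floor; x and y along the plate's sides, z up.
- nest_wide_floor (a point): Place of the wide round module. Fixed grey square plate, 112 x 112 mm, 14 mm thick, one of four side by side in the kit tray (2 x 2, centres 116 mm apart, any order). In it a pocket, 10 mm deep, with a dark floor: round, 66 mm diameter, the larger of the two round ones. The pocket's rim (the plate's top) is 10 mm above its floor and 18 mm above the table; the tray's outer edge is lower. Origin: centre of the pocket's floor; x and y along the plate's sides, z up.
- nest_slim_floor (a point): Place of the slim round module. Fixed grey square plate, 112 x 112 mm, 14 mm thick, one of four side by side in the kit tray (2 x 2, centres 116 mm apart, any order). In it a pocket, 10 mm deep, with a dark floor: round, 46 mm diameter, the smaller of the two round ones. The pocket's rim (the plate's top) is 10 mm above its floor and 18 mm above the table; the tray's outer edge is lower. Origin: centre of the pocket's floor; x and y along the plate's sides, z up.
- mouse_mid (a point): Bystander among the modules, not to be disturbed: loose black computer mouse, 98 (x) x 56 (y) mm, 34 mm high. Origin: its centre, 17 mm above the table.
- key_mid (a point): Bystander among the modules, not to be disturbed: loose Morse key, dark wooden base 86 (x) x 54 (y) x 12 mm, brass and steel lever with a black knob, 40 mm high in all. Origin: top centre of the base, 12 mm above the table.
Things that resemble listed ones, but are neither listed nor needed, are in the scene too. Leave any green look-alike of the part that bears wide_mid alone.

How it is judged (in metres and radians):
On the way, in this order (a step that is already met when the one before it is completed fails the run):
1. the flat box module is in its own pocket, upright and let go (horizontal distance between flat_mid and nest_flat_floor below 0.013 m and z of flat_mid in the frame of nest_flat_floor between 0.016 and 0.024 m and angle between flat_mid's own z axis and vertical below 0.1 rad and contact force between the fingers and flat below 0.05 N and linear speed of flat below 0.02 m/s), for 0.3 s.
2. the square box module is in its own pocket, upright and let go (horizontal distance between square_mid and nest_square_floor below 0.013 m and z of square_mid in the frame of nest_square_floor between 0.024 and 0.032 m and angle between square_mid's own z axis and vertical below 0.1 rad and contact force between the fingers and square below 0.05 N and linear speed of square below 0.02 m/s), for 0.3 s.
3. the wide can module is in its own pocket, upright and let go (horizontal distance between wide_mid and nest_wide_floor below 0.013 m and z of wide_mid in the frame of nest_wide_floor between 0.033 and 0.041 m and angle between wide_mid's own z axis and vertical below 0.1 rad and contact force between the fingers and wide below 0.05 N and linear speed of wide below 0.02 m/s), for 0.3 s.
4. the slim can module is in its own pocket, upright and let go (horizontal distance between slim_mid and nest_slim_floor below 0.013 m and z of slim_mid in the frame of nest_slim_floor between 0.042 and 0.05 m and angle between slim_mid's own z axis and vertical below 0.1 rad and contact force between the fingers and slim below 0.05 N and linear speed of slim below 0.02 m/s), for 0.3 s.
At the end, for the whole second after the job is handed in: Each of the four modules stands in the pocket of its own shape and size, within 13 mm of the pocket's centre, its underside within 4 mm of the pocket's floor, upright within 0.1 rad, released and at rest; the mouse and the Morse key are within 30 mm of where they were (all of step 1 and all of step 2 and all of step 3 and all of step 4 and distance of each of mouse_mid, key_mid from where it was at the start of the episode below 0.03 m); the robot touches nothing.
It fails at once if a module is dropped: it falls freely, touching nothing, more than 30 mm above the height at which it stands on the table ((contact force between flat and anything else below 0.01 N and height (world z) of flat_mid above 0.05 m) or (contact force between square and anything else below 0.01 N and height (world z) of square_mid above 0.058 m) or (contact force between wide and anything else below 0.01 N and height (world z) of wide_mid above 0.067 m) or (contact force between slim and anything else below 0.01 N and height (world z) of slim_mid above 0.076 m)).
It fails at once if the mouse is pushed more than 30 mm from its place (distance of mouse_mid from where it was at the start of the episode above 0.03 m).
It fails at once if the Morse key is pushed more than 30 mm from its place (distance of key_mid from where it was at the start of the episode above 0.03 m).
It also fails if it takes over 109 s, if anything falls off the work surface, if the arm or the gripper's body presses on something with over 40 N, if the wrist force passes 120 N, or if a joint passes its speed limit or range.

## Working session

There is one attempt and no reset: what is moved stays moved. The work goes in short steps, Python scripts to look and compute and a tool call to move; the robot and the scene stay as the last step left them, time stands still between calls to the robot, and variables do not carry over. Pictures are saved under pics/ and viewed, and the job is handed in when it is done.

Besides the shell and the picture viewer there is one more tool, called after "Emit:" in YAML: its name, and indented under it one key for each argument. arm_command: Moves the arm, as the interface text tells. Its arguments: {"type":"object","properties":{"commands":{"type":"array","items":{"type":"object","properties":{"grip":{"type":"number"},"offset":{"type":"array","items":{"type":"number"}},"dr":{"type":"array","items":{"type":"number"}}}}},"squeeze":{"type":"number"}},"required":["commands"]}

```bash
mkdir -p pics; ls; cat > h.py <<'E'
from rig import arm
import numpy as np, cv2
from scipy.spatial.transform import Rotation as R
def save(im,n): cv2.imwrite(f'pics/{n}.png',im[:,:,::-1])
E
python3 - <<'E'
from h import *
s=arm.state(); print({k:np.round(v,3) for k,v in s.items()})
for c in ['scene','top']:
    d=arm.read_camera(c); save(d['frame'],c+'0'); print({k:v for k,v in d.items() if k!='frame'})
E
```

```text
pics
{'time_s': np.float64(0.0), 'q': array([-65.49 ,  26.835,  -0.666,  91.88 ,   0.345,  61.387,  -3.226]), 'dq': array([-0.011, -0.017, -0.059, -0.02 ,  0.033,  0.076,  0.054]), 'joint_efforts': array([-0.0000e+00, -5.2056e+01, -1.3000e-02, -2.4375e+01, -5.7000e-02,
        1.7000e-02,  0.0000e+00]), 'tool_pos': array([0.295, 0.579, 0.228]), 'tcp_rot': array([ -85.509,   89.9  , -112.486]), 'wrist_force': array([ 0.293,  0.837, -0.365]), 'ft_torque': array([ 0.069, -0.012,  0.005]), 'finger_gap': np.float64(0.092)}
{'vfov': 50.74082026334568, 'cx': 314.42976905688835, 'cy': 236.94276737670168, 'k1': 0.026953309052118825, 'eye': array([0.70735835, 0.45775042, 0.98018435]), 'attitude': array([-1.47815861e+02,  1.35449988e-01,  1.49998786e+02])}
{'vfov': 52.472521368627795, 'cx': 320.0673116086811, 'cy': 242.61315587834082, 'k1': -0.11581498094138688, 'eye': array([ 0.27693485, -0.00905763,  1.07604226]), 'attitude': array([-171.0170826 ,   -2.17678631,  -88.65869494])}
```

View pics/scene0.png

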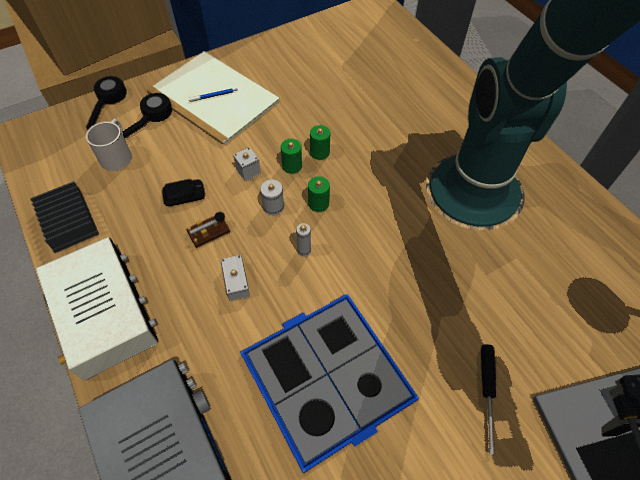

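View pics/top0.png

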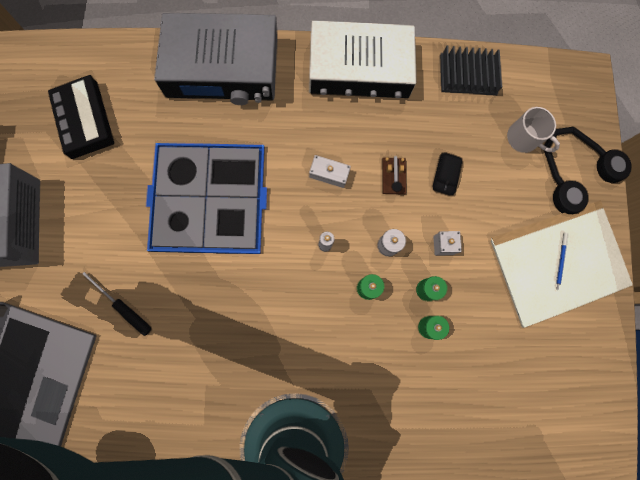

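The pictures show the tray at top-camera (207,198), with pockets wide (182,171), flat (233,172), slim (178,221) and square (231,222). The modules are flat (330,170), slim (326,241), wide (394,242) and square (449,242). The key is at (395,175) and the mouse at (447,173). The three green cans are look-alikes. Next I measure.

```bash
cat >> h.py <<'E'
class Cam:
    def __init__(s,name):
        s.name=name; d=arm.read_camera(name); s.d=d; s.im=d['frame']
        s.f=240/np.tan(np.radians(d['vfov']/2)); s.K=np.array([[s.f,0,d['cx']],[0,s.f,d['cy']],[0,0,1]])
        s.dist=np.array([d['k1'],0,0,0.]); s.R=R.from_euler('xyz',d['attitude'],degrees=True).as_matrix(); s.e=np.array(d['eye'])
    def proj(s,P):
        P=np.atleast_2d(P).astype(float); rv=cv2.Rodrigues(s.R.T)[0]
        return cv2.projectPoints(P,rv,-s.R.T@s.e,s.K,s.dist)[0][:,0]
    def ray(s,px):
        u=cv2.undistortPoints(np.array([[px]],float),s.K,s.dist)[0,0]; return s.R@np.array([u[0],u[1],1])
    def at(s,px,z):
        r=s.ray(px); return s.e+r*(z-s.e[2])/r[2]
Z=dict(flat_mid=.02,square_mid=.028,wide_mid=.037,slim_mid=.046,nest_flat_floor=.008,nest_square_floor=.008,nest_wide_floor=.008,nest_slim_floor=.008,mouse_mid=.017,key_mid=.012)
E
python3 - <<'E'
from h import *
for c in ['scene','top']:
    C=Cam(c)
    for t,z in Z.items():
        print(c,t,[(np.round(r['pixel'],1).tolist(),np.round(C.at(r['pixel'],z)[:2],4).tolist(),round(r['score'],2)) for r in arm.tip_of(t,c)[:4]])
    im=cv2.resize(C.im[110:350,140:500] if c=='top' else C.im[130:450,140:460],None,fx=2.2 if c=='top' else 1.8,fy=2.2 if c=='top' else 1.8,interpolation=cv2.INTER_CUBIC); save(im,c+'1')
    if c=='top':np.save('top0.npy',C.im)
    else:np.save('scene0.npy',C.im)
E
```

```text
scene flat_mid [([236.5, 278.4], [0.6031, -0.0596], 0.59)]
scene square_mid [([245.8, 163.3], [0.4485, -0.3307], 0.88), ([334.7, 336.5], [0.4912, 0.159], 0.39)]
scene wide_mid [([288.7, 153.8], [0.3466, -0.2979], 0.78), ([273.2, 197.3], [0.4409, -0.1992], 0.69), ([320.2, 144.6], [0.2645, -0.285], 0.64), ([314.9, 419.4], [0.6047, 0.2771], 0.6)]
scene slim_mid [([301.9, 242.1], [0.4454, -0.0547], 0.69)]
scene nest_flat_floor [([283.8, 364.5], [0.6027, 0.152], 0.87), ([182.8, 188.9], [0.6095, -0.3508], 0.63)]
scene nest_square_floor [([334.0, 335.0], [0.4863, 0.1493], 0.6)]
scene nest_wide_floor [([312.5, 413.1], [0.5998, 0.2596], 0.81)]
scene nest_slim_floor [([367.6, 384.8], [0.4825, 0.2671], 0.92)]
scene mouse_mid []
scene key_mid [([207.4, 230.0], [0.6063, -0.2095], 0.78)]
top flat_mid [([327.0, 173.8], [0.6023, -0.0572], 0.58)]
top square_mid [([229.9, 221.4], [0.4848, 0.1536], 0.74), ([444.5, 243.1], [0.4506, -0.3212], 0.67)]
top wide_mid [([429.0, 286.2], [0.3536, -0.2828], 0.79), ([391.5, 243.7], [0.4444, -0.2004], 0.72), ([371.7, 285.9], [0.3515, -0.1577], 0.7), ([431.8, 326.6], [0.2671, -0.2885], 0.7)]
top slim_mid [([325.9, 244.3], [0.4375, -0.057], 0.76)]
top nest_flat_floor [([231.5, 171.4], [0.6047, 0.1595], 0.6)]
top nest_square_floor [([233.3, 221.0], [0.4899, 0.1491], 0.91)]
top nest_wide_floor [([180.3, 172.1], [0.5999, 0.2765], 0.62)]
top nest_slim_floor [([179.2, 221.5], [0.4853, 0.2704], 0.81)]
top mouse_mid [([450.3, 177.1], [0.6067, -0.3415], 0.81)]
top key_mid [([393.1, 175.0], [0.6077, -0.2091], 0.89)]
```

View pics/top1.png

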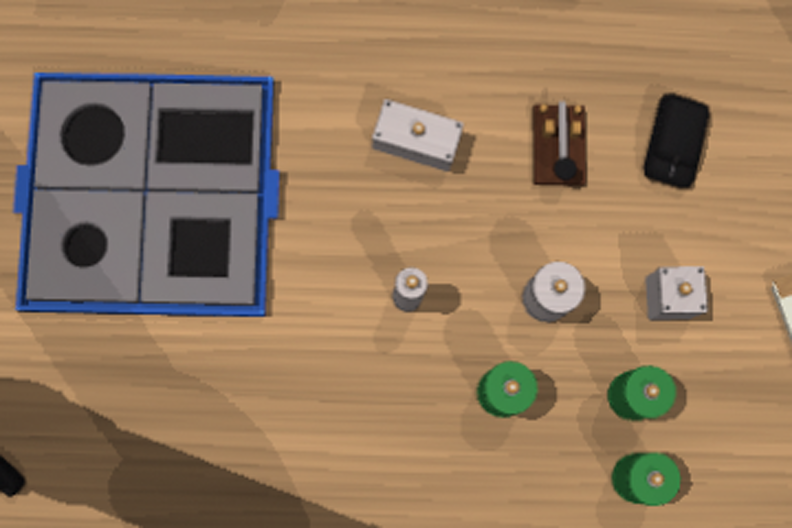

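View pics/scene1.png

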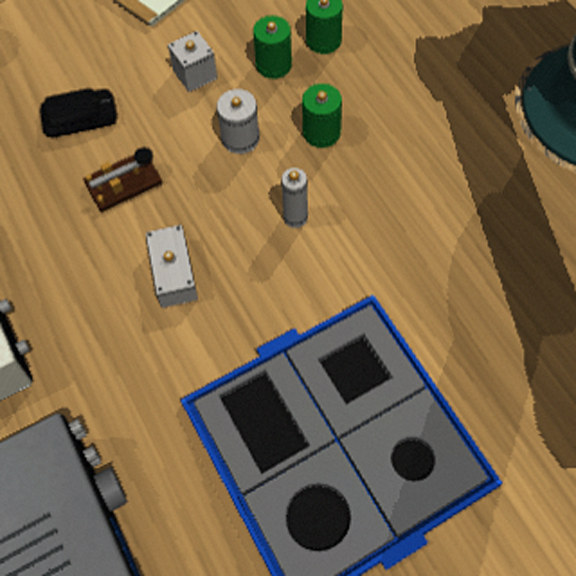

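```bash
cat >> h.py <<'E'
from scipy.optimize import minimize
S=4
def poly(C,P,shape,off):
    m=np.zeros(shape,np.uint8); p=(C.proj(P)-off)*S+ (S-1)/2
    cv2.fillPoly(m,[cv2.convexHull(np.round(p*16).astype(np.int32))],1,shift=4); return m
def shape_pts(kind,x,y,yaw,z0,z1):
    if kind[0]=='c':
        a=np.linspace(0,2*np.pi,60); b=np.c_[np.cos(a),np.sin(a)]*kind[1]/2
    else:
        b=np.array([[1,1],[-1,1],[-1,-1],[1,-1]])*np.array(kind[1:])/2
        c,s=np.cos(yaw),np.sin(yaw); b=b@np.array([[c,s],[-s,c]])
    return b+[x,y]
def vert(b,z): return np.c_[b,np.full(len(b),z)]
KIND=dict(flat=('b',.044,.084),square=('b',.046,.046),wide=('c',.050),slim=('c',.030))
H=dict(flat=.040,square=.056,wide=.074,slim=.092)
PK=dict(flat=('b',.058,.098),square=('b',.060,.060),wide=('c',.066),slim=('c',.046))
def crop(C,c,r=36):
    o=np.round(c).astype(int)-r; o=np.maximum(o,0)
    im=C.im[o[1]:o[1]+2*r,o[0]:o[0]+2*r]; return im,o
def graymask(im,sat=60):
    im=cv2.resize(im,None,fx=S,fy=S,interpolation=cv2.INTER_CUBIC)
    h=cv2.cvtColor(im,cv2.COLOR_RGB2HSV); return ((h[...,1]<sat)&(h[...,2]>60)).astype(np.uint8)
def fit_module(cams,n,x0,yaw0=0.,z0=0.,mask=graymask,r=30):
    data=[]
    for C in cams:
        im,o=crop(C,C.proj([x0[0],x0[1],z0+H[n]/2])[0],r); m=mask(im)
        l,lab,st,_=cv2.connectedComponentsWithStats(m); k=1+np.argmax(st[1:,4]); m=(lab==k).astype(np.uint8)
        cs,_=cv2.findContours(m,cv2.RETR_EXTERNAL,cv2.CHAIN_APPROX_NONE); m=cv2.drawContours(np.zeros_like(m),cs,-1,1,-1)
        data.append((C,m,o))
    def iou(C,m,o,p):
        b=shape_pts(KIND[n],p[0],p[1],p[2],0,0); g=poly(C,np.r_[vert(b,z0),vert(b,z0+H[n])],m.shape,o)
        a=np.linspace(0,6.28,12); t=np.c_[p[0]+.0055*np.cos(a),p[1]+.0055*np.sin(a)]
        g|=poly(C,np.r_[vert(t,z0+H[n]),vert(t,z0+H[n]+.008)],m.shape,o)
        return (g&m).sum()/(g|m).sum()
    def cost(q):
        p=[q[0]/100,q[1]/100,q[2]/10]
        return -sum(iou(C,m,o,p) for C,m,o in data)
    best=None
    for dy in ([0] if KIND[n][0]=='c' else np.radians([-30,-15,0,15,30])):
        q=np.array([x0[0]*100,x0[1]*100,(yaw0+dy)*10]); 
        res=minimize(cost,q,method='Nelder-Mead',options=dict(initial_simplex=q+np.array([[0,0,0],[.7,0,0],[0,.7,0],[0,0,1.]])))
        if best is None or res.fun<best.fun: best=res
    p=best.x/[100,100,10]
    return p,[iou(C,m,o,p) for C,m,o in data]
E
cat > fit.py <<'E'
from h import *
cams=[Cam('scene'),Cam('top')]
out={}
for n,x0 in dict(flat=(.603,-.058),square=(.449,-.326),wide=(.443,-.2),slim=(.441,-.056)).items():
    for cs in (cams,cams[:1],cams[1:]):
        p,i=fit_module(cs,n,x0,yaw0=-.3 if n=='flat' else 0); print(n,np.round(p[:2],4),round(np.degrees(p[2]),1),np.round(i,3))
        out.setdefault(n,p)
# tray
lay=dict(slim=(-1,1),square=(-1,-1),wide=(1,1),flat=(1,-1))
def pts(C,p,shape,o):
    m=np.zeros(shape,np.uint8); c,s=np.cos(p[2]),np.sin(p[2])
    for n,(a,b) in lay.items():
        x=p[0]+c*a*.058-s*b*.058; y=p[1]+s*a*.058+c*b*.058
        q=shape_pts(PK[n],x,y,p[2],0,0)
        m|=poly(C,vert(q,.008),shape,o)&poly(C,vert(q,.018),shape,o)
    return m
data=[]
for C in cams:
    im,o=crop(C,C.proj([.545,.212,.013])[0],85); im=cv2.resize(im,None,fx=S,fy=S,interpolation=cv2.INTER_CUBIC)
    h=im.max(2); data.append((C,(h<62).astype(np.uint8),o)); 
    save(np.dstack([data[-1][1]*255]*3),'tray_'+C.name)
def cost(q,d=data):
    p=[q[0]/100,q[1]/100,q[2]/10]; v=0
    for C,m,o in d:
        g=pts(C,p,m.shape,o); v-=(g&m).sum()/(g|m).sum()
    return v
for d in (data,data[:1],data[1:]):
    q=np.array([54.5,21.2,0.]); r=minimize(cost,q,args=(d,),method='Nelder-Mead',options=dict(initial_simplex=q+np.array([[0,0,0],[.7,0,0],[0,.7,0],[0,0,.5]])))
    p=r.x/[100,100,10]; print('tray',np.round(p[:2],4),np.degrees(p[2]),r.fun/len(d))
    if len(d)==2:
        out['tray']=p
        c,s=np.cos(p[2]),np.sin(p[2])
        for n,(a,b) in lay.items(): print(n,np.round([p[0]+c*a*.058-s*b*.058,p[1]+s*a*.058+c*b*.058],4))
np.save('out.npy',out)
for C in cams:
    im=C.im.copy()
    for n in KIND:
        x,y,a=out[n]; b=shape_pts(KIND[n],x,y,a,0,0)
        for z in (0,H[n]): cv2.polylines(im,[np.round(C.proj(vert(b,z))).astype(int)],True,(255,0,0),1)
    for n,(a,b) in lay.items():
        p=out['tray'];c,s=np.cos(p[2]),np.sin(p[2]);q=shape_pts(PK[n],p[0]+c*a*.058-s*b*.058,p[1]+s*a*.058+c*b*.058,p[2],0,0)
        cv2.polylines(im,[np.round(C.proj(vert(q,.018))).astype(int)],True,(255,255,0),1)
    im=im[110:350,140:500] if C.name=='top' else im[130:450,140:460]
    save(cv2.resize(im,None,fx=1.8,fy=1.8),'ov_'+C.name)
E
python3 fit.py
```

```text
flat [ 0.6064 -0.0623] -15.6 [0.933 0.919]
flat [ 0.605  -0.0647] -15.4 [0.953]
flat [ 0.6083 -0.0622] -16.8 [0.951]
square [ 0.4496 -0.3269] 2.1 [0.855 0.928]
square [ 0.4473 -0.3288] -2.6 [0.9]
square [ 0.451  -0.3272] 4.5 [0.944]
wide [ 0.4456 -0.1985] 2.5 [0.865 0.939]
wide [ 0.4429 -0.2012] -0.3 [0.906]
wide [ 0.4464 -0.1984] -0.6 [0.948]
slim [ 0.4423 -0.0559] -1.5 [0.827 0.912]
slim [ 0.4396 -0.0585] 5.0 [0.877]
slim [ 0.443  -0.0561] 4.5 [0.921]
tray [0.5436 0.2137] 0.37541132540320293 -0.8396617200737703
slim [0.4852 0.2713]
square [0.4859 0.1553]
wide [0.6012 0.2721]
flat [0.6019 0.1561]
tray [0.5397 0.2118] 0.5201457571731066 -0.8500385000944342
tray [0.5442 0.2138] 0.2685024997869954 -0.9511665511665511
```

View pics/ov_top.png

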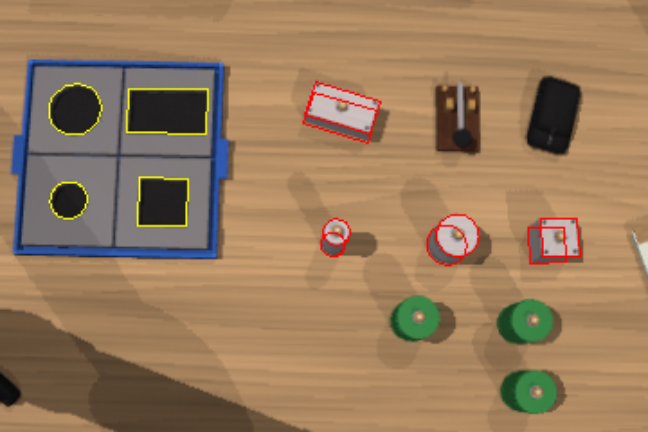

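View pics/ov_scene.png

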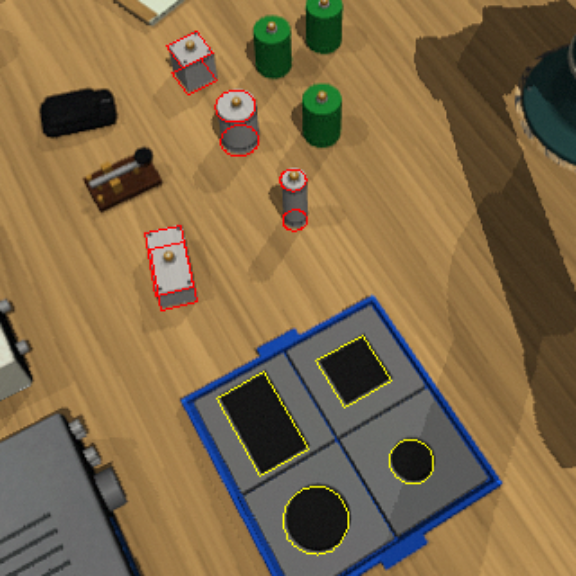

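```bash
cat >> h.py <<'E'
def go(x,y,z,yaw=None,keep=False):
    """print the tool-frame shift/turn to get to (x,y,z) TCP, jaws opening along world angle yaw (deg, mod 180)"""
    s=arm.state(); Rm=R.from_euler('xyz',s['tcp_rot'],degrees=True).as_matrix()
    ang=np.degrees(np.arctan2(Rm[1,1],Rm[0,1])); turn=0
    if yaw is not None: turn=((yaw-ang+90)%180)-90
    d=np.array([x,y,z])-s['tool_pos']
    yw=np.radians(ang+turn); Y=np.array([np.cos(yw),np.sin(yw),0]); X=np.array([0,0,-1.]); Zv=np.cross(X,Y)
    o0=Rm.T@d*1000; o1=np.array([X@d,Y@d,Zv@d])*1000
    tilt=np.degrees(np.arccos(-Rm[2,0]))
    # tilt correction rotvec in tool frame
    corr=Rm.T@np.cross(Rm[:,0],[0,0,-1])
    print('t',round(s['time_s'],2),'pos',np.round(s['tool_pos'],4),'jaw',round(ang,2),'q7',round(s['q'][6],1),'F',np.round(s['wrist_force'],1),'gap',round(s['finger_gap']*1000,1))
    print(' turn about tool x:',round(-turn,2),'tilt',round(tilt,2),'corr',np.round(np.degrees(corr),2),'| offset now-axes',np.round(o0,1),'| after turn',np.round(o1,1))
E
python3 - <<'E'
from h import *
for yaw in (-15.6,0,90): go(.606,-.063,.15,yaw)
E
```

```text
t 1.3 pos [0.2949 0.5793 0.2286] jaw 63.02 q7 -3.2 F [-0.3 -0.6  0.1] gap 92.0
 turn about tool x: 78.62 tilt 0.0 corr [0. 0. 0.] | offset now-axes [  78.6 -431.2  568.6] | after turn [ 78.6 472.4 534.9]
t 1.3 pos [0.2949 0.5793 0.2286] jaw 63.02 q7 -3.2 F [-0.3 -0.6  0.1] gap 92.0
 turn about tool x: 63.02 tilt 0.0 corr [0. 0. 0.] | offset now-axes [  78.6 -431.2  568.6] | after turn [ 78.6 311.1 642.3]
t 1.3 pos [0.2949 0.5793 0.2286] jaw 63.02 q7 -3.2 F [-0.3 -0.6  0.1] gap 92.0
 turn about tool x: -26.98 tilt 0.0 corr [0. 0. 0.] | offset now-axes [  78.6 -431.2  568.6] | after turn [  78.6 -642.3  311.1]
```

Emit:
arm_command:
  commands:
    - {"grip": 91.9, "offset": [0, 0, 0], "dr": [10, 0, 0]}
    - {"grip": 91.9, "offset": [0, 0, 0], "dr": [10, 0, 0]}
    - {"grip": 91.9, "offset": [0, 0, 0], "dr": [10, 0, 0]}
    - {"grip": 91.9, "offset": [0, 0, 0], "dr": [10, 0, 0]}
    - {"grip": 91.9, "offset": [0, 0, 0], "dr": [10, 0, 0]}
  squeeze: 30

```text
time_s: 1.92
tool_pos: [0.2948, 0.5793, 0.2286]
tcp_rot: [171.9, 90.0, 94.6]
wrist_force: [-0.1, -0.2, -0.7]
finger_gap: 0.092
```

Emit:
arm_command:
  commands:
    - {"grip": 91.9, "offset": [0, 0, 0], "dr": [10, 0, 0]}
    - {"grip": 91.9, "offset": [0, 0, 0], "dr": [10, 0, 0]}
    - {"grip": 91.9, "offset": [0, 0, 0], "dr": [8.6, 0, 0]}
    - {"grip": 91.9, "offset": [0, 39, 44], "dr": [0, 0, 0]}
    - {"grip": 91.9, "offset": [0, 39, 44], "dr": [0, 0, 0]}

```text
time_s: 2.55
tool_pos: [0.3466, 0.4726, 0.2284]
tcp_rot: [83.2, 90.0, -22.3]
wrist_force: [0.2, 0.7, 0.4]
finger_gap: 0.0919
```

Emit:
arm_command:
  commands:
    - {"grip": 91.9, "offset": [0, 39, 44], "dr": [0, 0, 0]}
    - {"grip": 91.9, "offset": [0, 39, 44], "dr": [0, 0, 0]}
    - {"grip": 91.9, "offset": [0, 39, 44], "dr": [0, 0, 0]}
    - {"grip": 91.9, "offset": [0, 39, 44], "dr": [0, 0, 0]}
    - {"grip": 91.9, "offset": [0, 39, 44], "dr": [0, 0, 0]}

```text
time_s: 3.18
tool_pos: [0.4758, 0.2077, 0.229]
tcp_rot: [153.0, 89.9, 47.4]
wrist_force: [0.5, 0.7, 0.6]
finger_gap: 0.092
```

Emit:
arm_command:
  commands:
    - {"grip": 91.9, "offset": [0, 39, 44], "dr": [0, 0, 0]}
    - {"grip": 91.9, "offset": [0, 39, 44], "dr": [0, 0, 0]}
    - {"grip": 91.9, "offset": [0, 39, 44], "dr": [0, 0, 0]}
    - {"grip": 91.9, "offset": [20, 39, 44], "dr": [0, 0, 0]}
    - {"grip": 91.9, "offset": [20, 39, 44], "dr": [0, 0, 0]}

```text
time_s: 3.8
tool_pos: [0.605, -0.0563, 0.1885]
tcp_rot: [128.0, 89.9, 22.5]
wrist_force: [0.8, 1.5, 0.3]
finger_gap: 0.0918
```

```bash
python3 - <<'E'
from h import *
go(.606,-.063,.04,-15.6)
for c in ['scene','top']:
    C=Cam(c); save(C.im,c+'2')
    s=arm.state(); Rm=R.from_euler('xyz',s['tcp_rot'],degrees=True).as_matrix(); p=s['tool_pos']
    P=[p+Rm@np.array([.014,y,z]) for y in(-.064,-.046,.046,.064) for z in(-.01,.01)]
    im=C.im.copy()
    for q in C.proj(P): cv2.circle(im,tuple(np.round(q).astype(int)),1,(255,0,0),-1)
    c0=C.proj(p)[0].astype(int); x,y=np.clip(c0-90,0,None); save(cv2.resize(im[y:y+180,x:x+180],None,fx=3,fy=3),c+'2z')
E
```

```text
t 3.8 pos [ 0.605  -0.0563  0.1885] jaw -15.53 q7 0.6 F [0.8 1.5 0.3] gap 91.8
 turn about tool x: 0.07 tilt 0.09 corr [ 0.   -0.05 -0.07] | offset now-axes [148.5   2.6   6.3] | after turn [148.5   2.8   6.2]
```

View pics/scene2z.png

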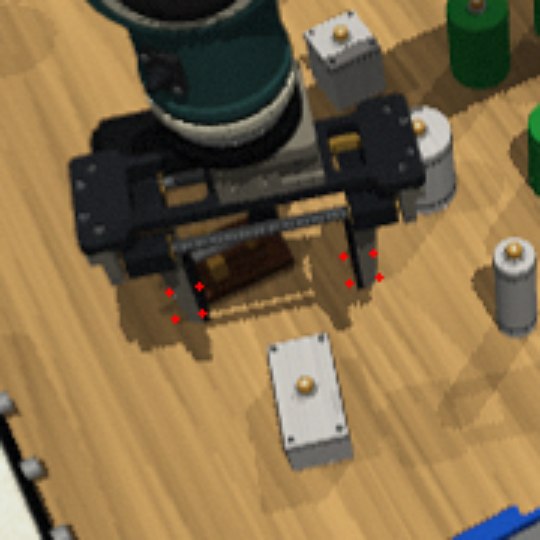

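View pics/top2z.png

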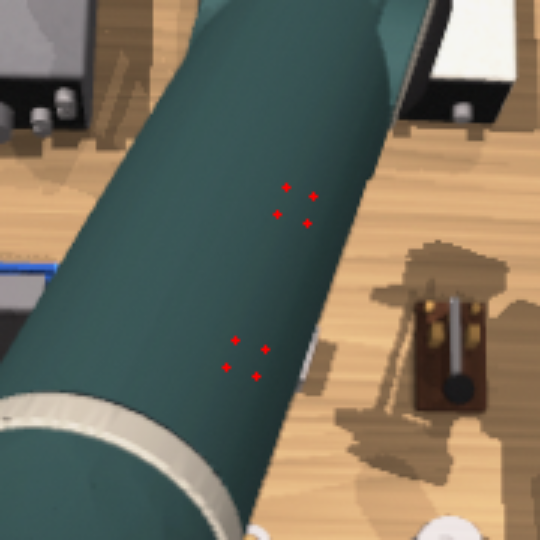

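Projected fingertips (red) coincide with the real ones within about 1–2 px in the scene view, so the calibration holds. Now I descend on the flat module.

Emit:
arm_command:
  commands:
    - {"grip": 91.9, "offset": [30, 3, 6], "dr": [0, 0, 0]}
    - {"grip": 91.9, "offset": [45, 0, 0], "dr": [0, 0, 0]}
    - {"grip": 91.9, "offset": [45, 0, 0], "dr": [0, 0, 0]}
    - {"grip": 91.9, "offset": [25, 0, 0], "dr": [0, 0, 0]}
    - {"grip": 91.9, "offset": [14.5, 0, 0], "dr": [0, 0, 0]}

```text
time_s: 4.53
tool_pos: [0.6046, -0.0608, 0.0279]
tcp_rot: [-88.6, 89.9, 165.9]
wrist_force: [0.5, -0.0, 0.8]
finger_gap: 0.0921
```

```bash
python3 - <<'E'
from h import *
go(.606,-.063,.028,-15.6)
C=Cam('scene')
c0=C.proj([.606,-.063,.03])[0].astype(int); x,y=np.clip(c0-90,0,None); save(cv2.resize(C.im[y:y+180,x:x+180],None,fx=3,fy=3),'s3')
E
```

```text
t 4.53 pos [ 0.6046 -0.0608  0.0279] jaw -15.54 q7 7.2 F [ 0.5 -0.   0.8] gap 92.1
 turn about tool x: 0.06 tilt 0.09 corr [0.   0.   0.09] | offset now-axes [-0.1  2.   1.8] | after turn [-0.1  2.   1.8]
```

View pics/s3.png

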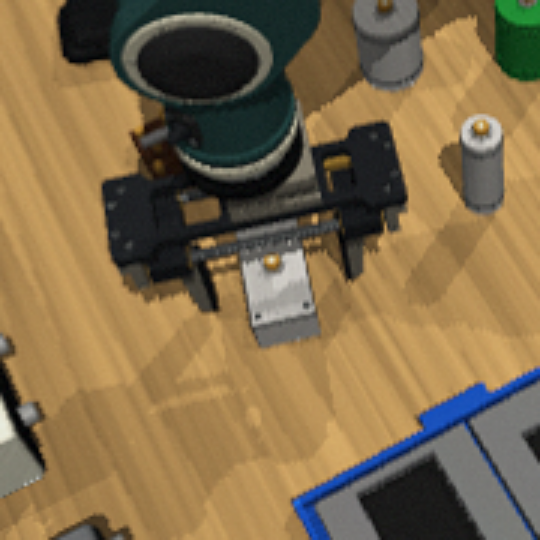

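The flat module stands between the open fingers. Closing now.

Emit:
arm_command:
  commands:
    - {"grip": 60, "offset": [0, 1, 1], "dr": [0, 0, 0]}
    - {"grip": 36, "offset": [0, 0, 0], "dr": [0, 0, 0]}
    - {"grip": 36, "offset": [0, 0, 0], "dr": [0, 0, 0]}
    - {"grip": 36, "offset": [0, 0, 0], "dr": [0, 0, 0]}
    - {"grip": 36, "offset": [0, 0, 0], "dr": [0, 0, 0]}

```text
time_s: 5.2
tool_pos: [0.6061, -0.0628, 0.0294]
tcp_rot: [109.4, 90.0, 3.8]
wrist_force: [1.0, -0.3, 0.8]
finger_gap: 0.0439
```

```bash
python3 - <<'E'
from h import *
go(.602,.156,.136,0)
E
```

```text
t 5.2 pos [ 0.6061 -0.0628  0.0294] jaw -15.58 q7 7.3 F [ 1.  -0.3  0.8] gap 43.9
 turn about tool x: -15.58 tilt 0.04 corr [ 0.   -0.01 -0.03] | offset now-axes [-106.6  -62.6 -209.7] | after turn [-106.6   -4.1 -218.8]
```

Emit:
arm_command:
  commands:
    - {"grip": 36, "offset": [-30, 0, 0], "dr": [0, 0, 0]}
    - {"grip": 36, "offset": [-45, 0, 0], "dr": [0, 0, 0]}
    - {"grip": 36, "offset": [-15, 0, 0], "dr": [-5, 0, 0]}
    - {"grip": 36, "offset": [0, 0, 0], "dr": [-5.5, 0, 0]}
    - {"grip": 36, "offset": [0, 0, 0], "dr": [-5.5, 0, 0]}

```text
time_s: 5.82
tool_pos: [0.6054, -0.0626, 0.119]
tcp_rot: [-106.5, 90.0, 164.1]
wrist_force: [0.3, 0.1, -3.1]
finger_gap: 0.0437
```

Emit:
arm_command:
  commands:
    - {"grip": 36, "offset": [0, 0, -30], "dr": [0, 0, 0]}
    - {"grip": 36, "offset": [0, 0, -50], "dr": [0, 0, 0]}
    - {"grip": 36, "offset": [0, -2, -55], "dr": [0, 0, 0]}
    - {"grip": 36, "offset": [0, -2, -55], "dr": [0, 0, 0]}
    - {"grip": 36, "offset": [0, 0, -29], "dr": [0, 0, 0]}

```text
time_s: 6.45
tool_pos: [0.5988, 0.1603, 0.1183]
tcp_rot: [-123.0, 89.9, 147.6]
wrist_force: [1.0, -1.0, -1.9]
finger_gap: 0.0439
```

```bash
python3 - <<'E'
from h import *
go(.602,.156,.0375,0.4)
C=Cam('scene'); save(C.im,'s4')
C=Cam('top'); save(C.im,'t4')
E
```

```text
t 6.45 pos [0.5988 0.1603 0.1183] jaw 0.67 q7 -3.7 F [ 1.  -1.  -1.9] gap 43.9
 turn about tool x: 0.27 tilt 0.12 corr [ 0.   -0.06  0.1 ] | offset now-axes [80.8  3.2  4.5] | after turn [80.8  3.1  4.4]
```

View pics/s4.png

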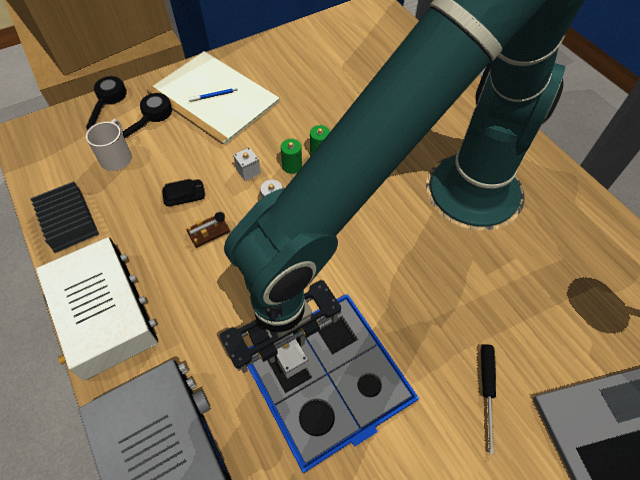

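The flat module is held over its pocket at scene (290,350). Descending partway with a correction.

Emit:
arm_command:
  commands:
    - {"grip": 36, "offset": [20, 1.5, 4.4], "dr": [0.3, 0, 0]}
    - {"grip": 36, "offset": [22, 0, 0], "dr": [0, 0, 0]}
    - {"grip": 36, "offset": [13, 0, 0], "dr": [0, 0, 0]}
    - {"grip": 36, "offset": [0, 0, 0], "dr": [0, 0, 0]}
    - {"grip": 36, "offset": [0, 0, 0], "dr": [0, 0, 0]}

```text
time_s: 7.18
tool_pos: [0.6023, 0.1511, 0.0644]
tcp_rot: [85.3, 90.0, -4.6]
wrist_force: [0.5, 1.3, -3.2]
finger_gap: 0.0441
```

```bash
python3 - <<'E'
from h import *
go(.6005,.156,.0375,0.4)
C=Cam('scene')
out=np.load('out.npy',allow_pickle=True).item()
s=arm.state(); x,y,z=s['tool_pos']; zb=z-.0294
im=C.im.copy()
b=shape_pts(KIND['flat'],x,y-.0007,np.radians(.4),0,0)
for h in (0,.04): cv2.polylines(im,[np.round(C.proj(vert(b,zb+h))*8).astype(int)],True,(255,0,0),1,shift=3)
b=shape_pts(PK['flat'],.598,.154,np.radians(.4),0,0); cv2.polylines(im,[np.round(C.proj(vert(b,.018))*8).astype(int)],True,(255,255,0),1,shift=3)
c0=C.proj([x,y,.03])[0].astype(int); x,y=np.clip(c0-60,0,None); save(cv2.resize(im[y:y+120,x:x+120],None,fx=5,fy=5),'s5')
E
```

```text
t 7.17 pos [0.6023 0.1511 0.0644] jaw 0.06 q7 -1.7 F [ 0.5  1.3 -3.2] gap 44.1
 turn about tool x: -0.34 tilt 0.05 corr [ 0.    0.   -0.05] | offset now-axes [26.9 -1.9 -4.9] | after turn [26.9 -1.8 -5. ]
```

View pics/s5.png

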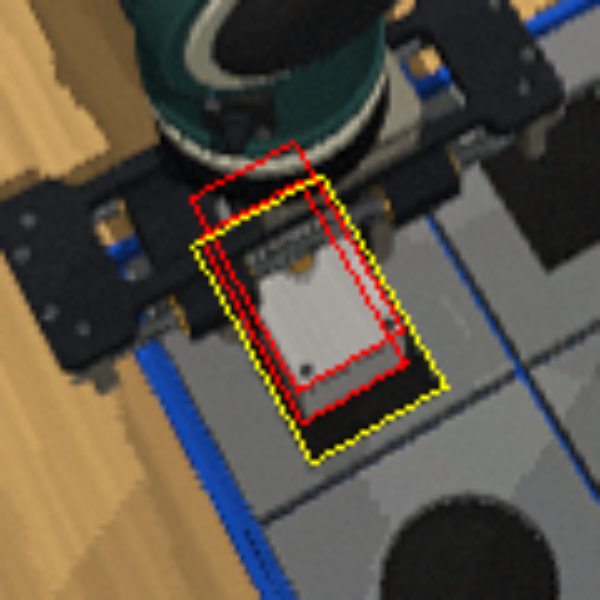

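The overlay shows the module 3–5 mm off the pocket centre. I correct that and lower it.

Emit:
arm_command:
  commands:
    - {"grip": 36, "offset": [0, -3, -4], "dr": [-0.3, 0, 0]}
    - {"grip": 36, "offset": [10, 0, 0], "dr": [0, 0, 0]}
    - {"grip": 36, "offset": [10, 0, 0], "dr": [0, 0, 0]}
    - {"grip": 36, "offset": [5, 0, 0], "dr": [0, 0, 0]}
    - {"grip": 36, "offset": [1.5, 0, 0], "dr": [0, 0, 0]}

```text
time_s: 7.85
tool_pos: [0.5982, 0.1555, 0.0374]
tcp_rot: [-81.1, 89.9, -170.7]
wrist_force: [-4.3, -0.7, 7.3]
finger_gap: 0.0438
```

Emit:
arm_command:
  commands:
    - {"grip": 36, "offset": [0, 0, 0], "dr": [0, 0, 0]}
    - {"grip": 36, "offset": [0, 0, 0], "dr": [0, 0, 0]}
    - {"grip": 36, "offset": [0, 0, 0], "dr": [0, 0, 0]}
    - {"grip": 36, "offset": [0, 0, 0], "dr": [0, 0, 0]}
    - {"grip": 36, "offset": [0, 0, 0], "dr": [0, 0, 0]}

```text
time_s: 8.48
tool_pos: [0.5988, 0.1558, 0.0376]
tcp_rot: [89.0, 90.0, -0.6]
wrist_force: [0.3, -0.0, -2.2]
finger_gap: 0.0438
```

```bash
cat > ov.py <<'E'
from h import *
import sys
# ov.py name pic gx gy grab_height : overlay module in gripper + pocket in scene
n,pic,px,py,gh=sys.argv[1],sys.argv[2],*map(float,sys.argv[3:6])
C=Cam('scene'); s=arm.state(); x,y,z=s['tool_pos']; zb=z-gh; im=C.im.copy()
b=shape_pts(KIND[n],x,y,np.radians(.4),0,0)
for h in (0,H[n]): cv2.polylines(im,[np.round(C.proj(vert(b,zb+h))*8).astype(int)],True,(255,0,0),1,shift=3)
b=shape_pts(PK[n],px,py,np.radians(.4),0,0); cv2.polylines(im,[np.round(C.proj(vert(b,.018))*8).astype(int)],True,(255,255,0),1,shift=3)
c0=C.proj([x,y,.03])[0].astype(int); x,y=np.clip(c0-60,0,None); save(cv2.resize(im[y:y+120,x:x+120],None,fx=5,fy=5),pic)
go(px,py,.008+gh,0.4)
E
python3 ov.py flat s6 .598 .154 .0294
```

```text
t 8.53 pos [0.5988 0.1558 0.0376] jaw 0.43 q7 -1.1 F [ 0.5 -0.8 -2.9] gap 43.2
 turn about tool x: 0.03 tilt 0.01 corr [-0.   -0.   -0.01] | offset now-axes [ 0.2 -0.8  1.8] | after turn [ 0.2 -0.8  1.8]
```

View pics/s6.png

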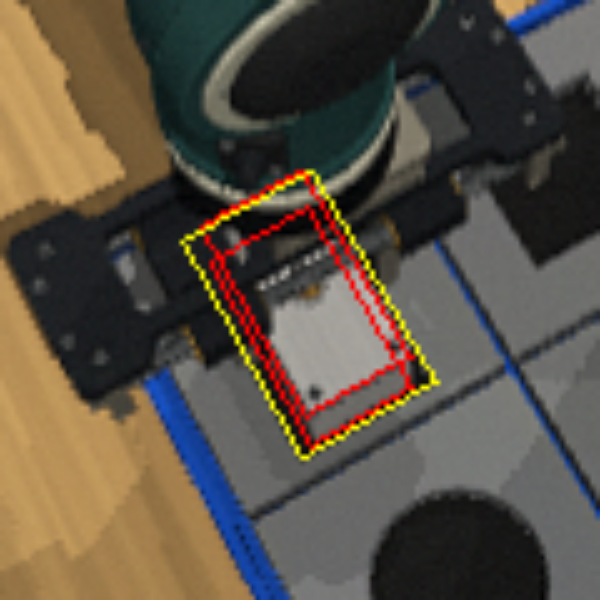

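Emit:
arm_command:
  commands:
    - {"grip": 36, "offset": [0.7, 0, 0.5], "dr": [0, 0, 0]}
    - {"grip": 36, "offset": [0.6, 0, 0], "dr": [0, 0, 0]}
    - {"grip": 36, "offset": [0, 0, 0], "dr": [0, 0, 0]}
    - {"grip": 36, "offset": [0, 0, 0], "dr": [0, 0, 0]}
    - {"grip": 36, "offset": [0, 0, 0], "dr": [0, 0, 0]}

```text
time_s: 9.15
tool_pos: [0.5988, 0.1556, 0.0373]
tcp_rot: [176.8, 89.9, 87.3]
wrist_force: [-2.6, 0.3, 6.8]
finger_gap: 0.0439
```

It now pushes back with 6.8 N at the expected height, so it is down. Releasing and rising.

Emit:
arm_command:
  commands:
    - {"grip": 75, "offset": [0, 0, 0], "dr": [0, 0, 0]}
    - {"grip": 75, "offset": [0, 0, 0], "dr": [0, 0, 0]}
    - {"grip": 75, "offset": [0, 0, 0], "dr": [0, 0, 0]}
    - {"grip": 75, "offset": [0, 0, 0], "dr": [0, 0, 0]}
    - {"grip": 75, "offset": [-10, 0, 0], "dr": [0, 0, 0]}

```text
time_s: 9.78
tool_pos: [0.5982, 0.155, 0.0459]
tcp_rot: [-68.4, 89.9, -158.0]
wrist_force: [-0.7, -0.2, -0.1]
finger_gap: 0.0753
```

Emit:
arm_command:
  commands:
    - {"grip": 75, "offset": [-30, 0, 0], "dr": [0, 0, 0]}
    - {"grip": 75, "offset": [-40, 0, 0], "dr": [0, 0, 0]}
    - {"grip": 75, "offset": [-40, 0, 0], "dr": [0, 0, 0]}
    - {"grip": 75, "offset": [-25, 0, 0], "dr": [0, 0, 0]}
    - {"grip": 75, "offset": [-10, 0, 30], "dr": [0, 0, 0]}

```text
time_s: 10.4
tool_pos: [0.5997, 0.1279, 0.1939]
tcp_rot: [126.1, 89.8, 36.7]
wrist_force: [0.7, -0.2, -0.1]
finger_gap: 0.0751
```

```bash
python3 - <<'E'
from h import *
go(.448,-.3275,.19,0); go(.448,-.3275,.19,90)
C=Cam('scene'); save(cv2.resize(C.im[220:470,160:440],None,fx=2.2,fy=2.2),'s7')
E
```

```text
t 10.4 pos [0.5997 0.1279 0.1939] jaw 0.69 q7 -2.8 F [ 0.7 -0.2 -0.1] gap 75.1
 turn about tool x: 0.69 tilt 0.24 corr [ 0.   -0.14 -0.2 ] | offset now-axes [   2.2 -157.2  453.6] | after turn [   3.9 -151.7  455.4]
t 10.4 pos [0.5997 0.1279 0.1939] jaw 0.69 q7 -2.8 F [ 0.7 -0.2 -0.1] gap 75.1
 turn about tool x: -89.31 tilt 0.24 corr [ 0.   -0.14 -0.2 ] | offset now-axes [   2.2 -157.2  453.6] | after turn [   3.9 -455.4 -151.7]
```

View pics/s7.png

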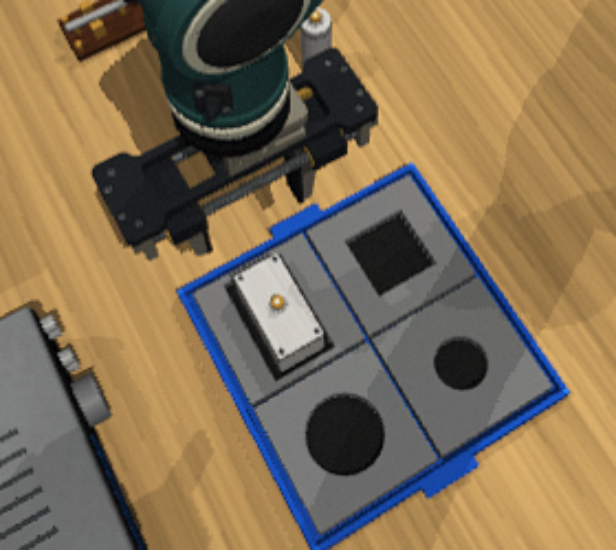

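The flat module sits cleanly in its pocket at crop (278,305). Next is the square one.

Emit:
arm_command:
  commands:
    - {"grip": 80, "offset": [0, -18, 50], "dr": [-1.3, 0, 0]}
    - {"grip": 80, "offset": [0, -19, 57], "dr": [0, 0, 0]}
    - {"grip": 80, "offset": [0, -19, 57], "dr": [0, 0, 0]}
    - {"grip": 80, "offset": [0, -19, 57], "dr": [0, 0, 0]}
    - {"grip": 80, "offset": [0, -19, 57], "dr": [0, 0, 0]}

```text
time_s: 11.08
tool_pos: [0.5116, -0.1569, 0.192]
tcp_rot: [94.1, 89.9, 5.8]
wrist_force: [0.4, 0.2, -0.5]
finger_gap: 0.0799
```

Emit:
arm_command:
  commands:
    - {"grip": 80, "offset": [0, -19, 57], "dr": [0, 0, 0]}
    - {"grip": 80, "offset": [0, -19, 57], "dr": [0, 0, 0]}
    - {"grip": 80, "offset": [0, -19, 57], "dr": [0, 0, 0]}
    - {"grip": 80, "offset": [0, 0, 0], "dr": [0, 0, 0]}
    - {"grip": 80, "offset": [0, 0, 0], "dr": [0, 0, 0]}

```text
time_s: 11.7
tool_pos: [0.4605, -0.3271, 0.1914]
tcp_rot: [159.7, 90.0, 71.4]
wrist_force: [-0.1, 0.3, -0.2]
finger_gap: 0.0803
```

```bash
cat > src.py <<'E'
from h import *
import sys
n,pic,x,y,yaw=sys.argv[1],sys.argv[2],*map(float,sys.argv[3:6])
C=Cam('scene'); im=C.im.copy(); b=shape_pts(KIND[n],x,y,np.radians(yaw),0,0)
for h in (0,H[n]): cv2.polylines(im,[np.round(C.proj(vert(b,h))*8).astype(int)],True,(255,0,0),1,shift=3)
c0=C.proj([x,y,.03])[0].astype(int); u,v=np.clip(c0-60,0,None); save(cv2.resize(im[v:v+120,u:u+120],None,fx=5,fy=5),pic)
C=Cam('top'); im=C.im;c0=C.proj([x,y,.03])[0].astype(int); u,v=np.clip(c0-60,0,None); save(cv2.resize(im[v:v+120,u:u+120],None,fx=5,fy=5),pic+'t')
E
python3 src.py square s8 .448 -.328 1
python3 - <<'E'
from h import *
go(.448,-.3275,.04,2)
E
```

```text
t 11.8 pos [ 0.4613 -0.3259  0.1912] jaw 1.87 q7 47.9 F [-0.   0.5  0.2] gap 80.2
 turn about tool x: -0.13 tilt 0.06 corr [-0.   -0.06 -0.01] | offset now-axes [151.2 -13.4   1.3] | after turn [151.2 -13.3   1.1]
```

View pics/s8.png

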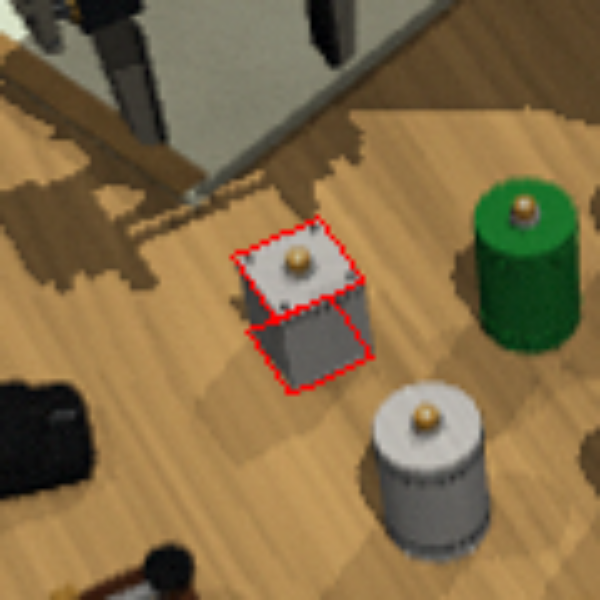

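Emit:
arm_command:
  commands:
    - {"grip": 80, "offset": [30, -13, 1], "dr": [0, 0, 0]}
    - {"grip": 80, "offset": [45, 0, 0], "dr": [0, 0, 0]}
    - {"grip": 80, "offset": [45, 0, 0], "dr": [0, 0, 0]}
    - {"grip": 80, "offset": [25, 0, 0], "dr": [0, 0, 0]}
    - {"grip": 80, "offset": [6, 0, 0], "dr": [0, 0, 0]}

```text
time_s: 12.42
tool_pos: [0.4475, -0.3269, 0.0388]
tcp_rot: [-131.6, 89.8, 140.2]
wrist_force: [0.6, -0.4, -0.3]
finger_gap: 0.0797
```

Emit:
arm_command:
  commands:
    - {"grip": 80, "offset": [0, 0, 0], "dr": [0, 0, 0]}
    - {"grip": 38, "offset": [0, 0, 0], "dr": [0, 0, 0]}
    - {"grip": 38, "offset": [0, 0, 0], "dr": [0, 0, 0]}
    - {"grip": 38, "offset": [0, 0, 0], "dr": [0, 0, 0]}
    - {"grip": 38, "offset": [0, 0, 0], "dr": [0, 0, 0]}

```text
time_s: 13.05
tool_pos: [0.448, -0.3294, 0.0408]
tcp_rot: [63.0, 89.9, -25.3]
wrist_force: [0.9, -0.3, 1.9]
finger_gap: 0.046
```

```bash
python3 src.py square s9 .448 -.328 1
python3 - <<'E'
from h import *
go(.484,.154,.1,0.4)
E
```

```text
t 13.15 pos [ 0.448  -0.3294  0.0408] jaw 1.72 q7 56.6 F [ 1.6 -0.1  5.1] gap 45.6
 turn about tool x: 1.32 tilt 0.08 corr [ 0.    0.03 -0.07] | offset now-axes [ -59.4   50.5 -482.1] | after turn [ -59.2   39.3 -483.2]
```

View pics/s9.png

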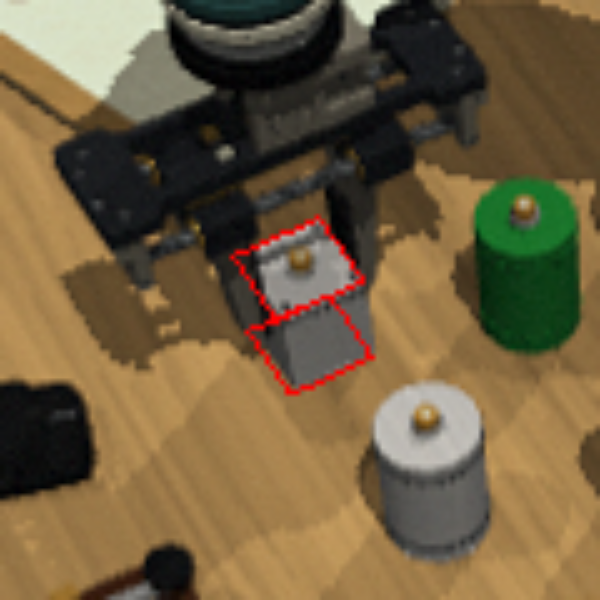

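The square module is gripped (gap 46 mm). I lift it well above the tall cans and carry it across.

Emit:
arm_command:
  commands:
    - {"grip": 38, "offset": [-25, 0, 0], "dr": [0, 0, 0]}
    - {"grip": 38, "offset": [-45, 0, 0], "dr": [1.3, 0, 0]}
    - {"grip": 38, "offset": [-45, 0, 0], "dr": [0, 0, 0]}
    - {"grip": 38, "offset": [-25, 0, 0], "dr": [0, 0, 0]}
    - {"grip": 38, "offset": [0, 4, -30], "dr": [0, 0, 0]}

```text
time_s: 13.78
tool_pos: [0.4512, -0.3015, 0.1823]
tcp_rot: [48.6, 89.8, -41.2]
wrist_force: [0.3, 1.5, -2.6]
finger_gap: 0.0458
```

Emit:
arm_command:
  commands:
    - {"grip": 38, "offset": [0, 4, -50], "dr": [0, 0, 0]}
    - {"grip": 38, "offset": [0, 4, -55], "dr": [0, 0, 0]}
    - {"grip": 38, "offset": [0, 4, -55], "dr": [0, 0, 0]}
    - {"grip": 38, "offset": [0, 4, -55], "dr": [0, 0, 0]}
    - {"grip": 38, "offset": [0, 4, -55], "dr": [0, 0, 0]}

```text
time_s: 14.4
tool_pos: [0.4685, -0.0272, 0.18]
tcp_rot: [-91.4, 90.0, 179.0]
wrist_force: [-0.3, -0.9, -1.3]
finger_gap: 0.0459
```

Emit:
arm_command:
  commands:
    - {"grip": 38, "offset": [0, 4, -55], "dr": [0, 0, 0]}
    - {"grip": 38, "offset": [0, 4, -55], "dr": [0, 0, 0]}
    - {"grip": 38, "offset": [0, 4, -50], "dr": [0, 0, 0]}
    - {"grip": 38, "offset": [0, 4, -23], "dr": [0, 0, 0]}
    - {"grip": 38, "offset": [40, 0, 0], "dr": [0, 0, 0]}

```text
time_s: 15.02
tool_pos: [0.4856, 0.1575, 0.1415]
tcp_rot: [121.5, 89.7, 32.2]
wrist_force: [0.4, -0.8, -2.7]
finger_gap: 0.0457
```

Emit:
arm_command:
  commands:
    - {"grip": 38, "offset": [30, 0, 0], "dr": [0, 0, 0]}
    - {"grip": 38, "offset": [20, 0, 0], "dr": [0, 0, 0]}
    - {"grip": 38, "offset": [10, 0, 0], "dr": [0, 0, 0]}
    - {"grip": 38, "offset": [0, 0, 0], "dr": [0, 0, 0]}
    - {"grip": 38, "offset": [0, 0, 0], "dr": [0, 0, 0]}

```text
time_s: 15.65
tool_pos: [0.4844, 0.1543, 0.081]
tcp_rot: [114.4, 89.9, 24.8]
wrist_force: [0.8, -0.2, -0.6]
finger_gap: 0.0456
```

```bash
python3 ov.py square s10 .482 .1535 .0408
```

```text
t 15.7 pos [0.4845 0.1544 0.0811] jaw 0.41 q7 -7.1 F [ 0.3  1.2 -2.2] gap 45.7
 turn about tool x: 0.01 tilt 0.09 corr [-0.   -0.04 -0.08] | offset now-axes [32.3 -2.5  0.9] | after turn [32.3 -2.5  0.8]
```

View pics/s10.png

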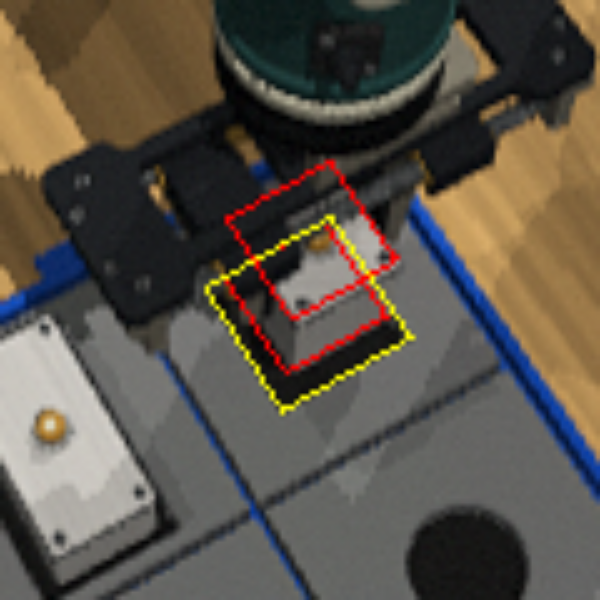

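The overlay fits: the held module stands over the dark square pocket, about 2 mm off in x.

Emit:
arm_command:
  commands:
    - {"grip": 38, "offset": [12, -1.5, 0], "dr": [0, 0, 0]}
    - {"grip": 38, "offset": [12, 0, 0], "dr": [0, 0, 0]}
    - {"grip": 38, "offset": [6, 0, 0], "dr": [0, 0, 0]}
    - {"grip": 38, "offset": [1.5, 0, 0], "dr": [0, 0, 0]}
    - {"grip": 38, "offset": [0.5, 0, 0], "dr": [0, 0, 0]}

```text
time_s: 16.32
tool_pos: [0.4818, 0.154, 0.0487]
tcp_rot: [-93.8, 89.9, 176.6]
wrist_force: [-5.2, -1.4, 13.1]
finger_gap: 0.0461
```

Emit:
arm_command:
  commands:
    - {"grip": 38, "offset": [0.5, 0, 0], "dr": [0, 0, 0]}
    - {"grip": 38, "offset": [0.3, 0, 0], "dr": [0, 0, 0]}
    - {"grip": 38, "offset": [0, 0, 0], "dr": [0, 0, 0]}
    - {"grip": 38, "offset": [0, 0, 0], "dr": [0, 0, 0]}
    - {"grip": 38, "offset": [0, 0, 0], "dr": [0, 0, 0]}

```text
time_s: 16.95
tool_pos: [0.4818, 0.154, 0.0487]
tcp_rot: [-108.4, 89.9, 162.0]
wrist_force: [-7.2, -2.1, 18.1]
finger_gap: 0.0458
```

Contact is firm (18 N) at the expected height. Releasing.

Emit:
arm_command:
  commands:
    - {"grip": 38, "offset": [-1, 0, 0], "dr": [0, 0, 0]}
    - {"grip": 75, "offset": [0, 0, 0], "dr": [0, 0, 0]}
    - {"grip": 75, "offset": [0, 0, 0], "dr": [0, 0, 0]}
    - {"grip": 75, "offset": [0, 0, 0], "dr": [0, 0, 0]}
    - {"grip": 75, "offset": [0, 0, 0], "dr": [0, 0, 0]}

```text
time_s: 17.58
tool_pos: [0.4824, 0.1541, 0.0484]
tcp_rot: [10.5, 90.0, -79.1]
wrist_force: [-0.3, 0.2, 0.0]
finger_gap: 0.075
```

Emit:
arm_command:
  commands:
    - {"grip": 75, "offset": [-10, 0, 0], "dr": [0, 0, 0]}
    - {"grip": 75, "offset": [-40, 0, 0], "dr": [0, 0, 0]}
    - {"grip": 75, "offset": [-45, 0, 0], "dr": [0, 0, 0]}
    - {"grip": 75, "offset": [-45, 0, 0], "dr": [0, 0, 0]}
    - {"grip": 75, "offset": [-10, 0, 40], "dr": [0, 0, 0]}

```text
time_s: 18.2
tool_pos: [0.4845, 0.1168, 0.2021]
tcp_rot: [119.7, 89.6, 30.4]
wrist_force: [0.5, -0.6, -0.9]
finger_gap: 0.075
```

```bash
python3 - <<'E'
from h import *
go(.4445,-.1995,.20,90);go(.4445,-.1995,.20,0)
C=Cam('scene'); save(cv2.resize(C.im[220:470,160:440],None,fx=2.2,fy=2.2),'s11')
E
```

```text
t 18.2 pos [0.4845 0.1168 0.2021] jaw 0.73 q7 -8.6 F [ 0.5 -0.6 -0.9] gap 75.0
 turn about tool x: -89.27 tilt 0.4 corr [-0.   -0.2  -0.35] | offset now-axes [  0.7 -44.  315.7] | after turn [   2.1 -316.3  -40. ]
t 18.2 pos [0.4845 0.1168 0.2021] jaw 0.73 q7 -8.6 F [ 0.5 -0.6 -0.9] gap 75.0
 turn about tool x: 0.73 tilt 0.4 corr [-0.   -0.2  -0.35] | offset now-axes [  0.7 -44.  315.7] | after turn [  2.1 -40.  316.3]
```

View pics/s11.png

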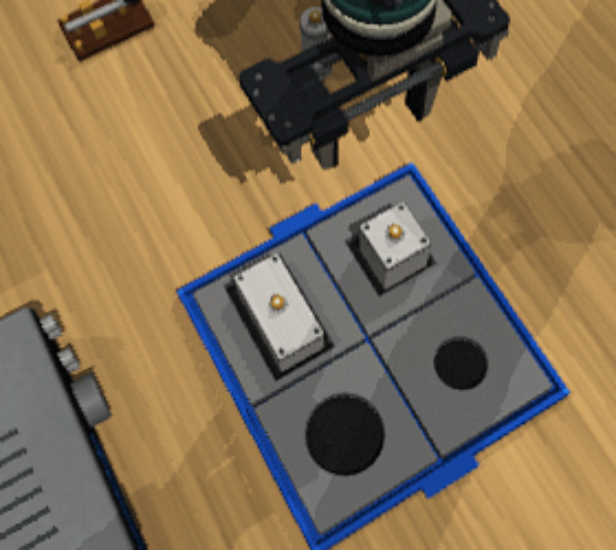

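Flat and square are both seated at crop (278,305) and (395,240). Now the wide can.

Emit:
arm_command:
  commands:
    - {"grip": 80, "offset": [0, -7, 48], "dr": [0.7, 0, 0]}
    - {"grip": 80, "offset": [0, -7, 55], "dr": [0, 0, 0]}
    - {"grip": 80, "offset": [0, -7, 55], "dr": [0, 0, 0]}
    - {"grip": 80, "offset": [0, -7, 55], "dr": [0, 0, 0]}
    - {"grip": 80, "offset": [0, -7, 55], "dr": [0, 0, 0]}

```text
time_s: 18.88
tool_pos: [0.4465, -0.1554, 0.1991]
tcp_rot: [109.8, 89.9, 19.5]
wrist_force: [1.0, 0.6, 0.0]
finger_gap: 0.0799
```

Emit:
arm_command:
  commands:
    - {"grip": 80, "offset": [0, -5, 49], "dr": [0, 0, 0]}
    - {"grip": 80, "offset": [0, 0, 0], "dr": [0, 0, 0]}
    - {"grip": 80, "offset": [0, 0, 0], "dr": [0, 0, 0]}
    - {"grip": 80, "offset": [0, 0, 0], "dr": [0, 0, 0]}
    - {"grip": 80, "offset": [0, 0, 0], "dr": [0, 0, 0]}

```text
time_s: 19.5
tool_pos: [0.4421, -0.2015, 0.1985]
tcp_rot: [179.5, 90.0, 89.3]
wrist_force: [-0.3, -0.0, 0.2]
finger_gap: 0.0799
```

```bash

python3 - <<'E'
from h import *
go(.4440,-.2005,.055,0)
E
```

```text
t 19.5 pos [ 0.4421 -0.2015  0.1985] jaw -0.15 q7 31.8 F [-0.3 -0.   0.2] gap 79.9
 turn about tool x: -0.15 tilt 0.02 corr [ 0.   -0.02 -0.  ] | offset now-axes [143.5   1.9  -0.9] | after turn [143.5   1.9  -1. ]
```

Emit:
arm_command:
  commands:
    - {"grip": 80, "offset": [28, 1.9, -1], "dr": [0, 0, 0]}
    - {"grip": 80, "offset": [45, 0, 0], "dr": [0, 0, 0]}
    - {"grip": 80, "offset": [40, 0, 0], "dr": [0, 0, 0]}
    - {"grip": 80, "offset": [22, 0, 0], "dr": [0, 0, 0]}
    - {"grip": 80, "offset": [8.5, 0, 0], "dr": [0, 0, 0]}

```text
time_s: 20.12
tool_pos: [0.4431, -0.2009, 0.0538]
tcp_rot: [-105.1, 89.9, 164.7]
wrist_force: [-0.3, -0.3, 0.2]
finger_gap: 0.0799
```

```bash
python3 src.py wide s12 .4435 -.201 0
```

```text
(no output)
```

View pics/s12.png

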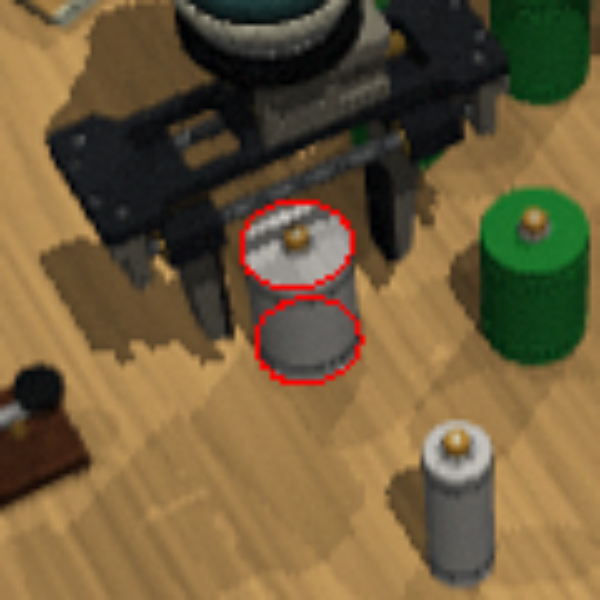

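The wide can is centred between the fingers; the outline matches within about 1 px. Closing.

Emit:
arm_command:
  commands:
    - {"grip": 60, "offset": [0, 0, 0], "dr": [0, 0, 0]}
    - {"grip": 42, "offset": [0, 0, 0], "dr": [0, 0, 0]}
    - {"grip": 42, "offset": [0, 0, 0], "dr": [0, 0, 0]}
    - {"grip": 42, "offset": [0, 0, 0], "dr": [0, 0, 0]}
    - {"grip": 42, "offset": [0, 0, 0], "dr": [0, 0, 0]}

```text
time_s: 20.85
tool_pos: [0.4444, -0.2018, 0.0556]
tcp_rot: [86.4, 89.9, -3.9]
wrist_force: [0.2, 0.6, 6.0]
finger_gap: 0.0495
```

```bash

python3 - <<'E'
from h import *
go(.599,.270,.19,0.4)
E
```

```text
t 20.85 pos [ 0.4444 -0.2018  0.0556] jaw -0.27 q7 43.4 F [0.2 0.6 6. ] gap 49.5
 turn about tool x: -0.67 tilt 0.09 corr [ 0.    0.01 -0.09] | offset now-axes [-134.2  152.6 -472.5] | after turn [-134.4  157.9 -470.7]
```

Emit:
arm_command:
  commands:
    - {"grip": 42, "offset": [-25, 0, 0], "dr": [0, 0, 0]}
    - {"grip": 42, "offset": [-40, 0, 0], "dr": [-0.7, 0, 0]}
    - {"grip": 42, "offset": [-45, 0, 0], "dr": [0, 0, 0]}
    - {"grip": 42, "offset": [-30, 0, 0], "dr": [0, 0, 0]}
    - {"grip": 42, "offset": [-10, 10, -30], "dr": [0, 0, 0]}

```text
time_s: 21.48
tool_pos: [0.4532, -0.1735, 0.2066]
tcp_rot: [68.4, 89.9, -21.5]
wrist_force: [0.1, 0.7, -2.2]
finger_gap: 0.0496
```

Emit:
arm_command:
  commands:
    - {"grip": 42, "offset": [0, 17, -50], "dr": [0, 0, 0]}
    - {"grip": 42, "offset": [0, 18, -55], "dr": [0, 0, 0]}
    - {"grip": 42, "offset": [0, 18, -55], "dr": [0, 0, 0]}
    - {"grip": 42, "offset": [0, 18, -55], "dr": [0, 0, 0]}
    - {"grip": 42, "offset": [0, 18, -55], "dr": [0, 0, 0]}

```text
time_s: 22.1
tool_pos: [0.54, 0.1005, 0.2043]
tcp_rot: [-70.0, 89.9, -159.6]
wrist_force: [0.4, -0.4, -2.9]
finger_gap: 0.0495
```

Emit:
arm_command:
  commands:
    - {"grip": 42, "offset": [0, 18, -55], "dr": [0, 0, 0]}
    - {"grip": 42, "offset": [0, 18, -50], "dr": [0, 0, 0]}
    - {"grip": 42, "offset": [0, 15, -40], "dr": [0, 0, 0]}
    - {"grip": 42, "offset": [0, 8, -24], "dr": [0, 0, 0]}
    - {"grip": 42, "offset": [30, 0, 0], "dr": [0, 0, 0]}

```text
time_s: 22.72
tool_pos: [0.5989, 0.2718, 0.1753]
tcp_rot: [127.4, 89.8, 38.1]
wrist_force: [0.5, -0.5, -2.6]
finger_gap: 0.0493
```

Emit:
arm_command:
  commands:
    - {"grip": 42, "offset": [35, 0, 0], "dr": [0, 0, 0]}
    - {"grip": 42, "offset": [25, 0, 0], "dr": [0, 0, 0]}
    - {"grip": 42, "offset": [12, 0, 0], "dr": [0, 0, 0]}
    - {"grip": 42, "offset": [0, 0, 0], "dr": [0, 0, 0]}
    - {"grip": 42, "offset": [0, 0, 0], "dr": [0, 0, 0]}

```text
time_s: 23.35
tool_pos: [0.5989, 0.2686, 0.104]
tcp_rot: [114.0, 89.9, 24.4]
wrist_force: [-0.6, 0.2, -1.8]
finger_gap: 0.0493
```

```bash
python3 ov.py wide s13 .5975 .2695 .0556
```

```text
t 23.4 pos [0.599  0.2686 0.1042] jaw 0.42 q7 -12.0 F [-0.1 -0.8 -2.4] gap 49.2
 turn about tool x: 0.02 tilt 0.12 corr [-0.   -0.05 -0.1 ] | offset now-axes [40.6 -1.5 -0.8] | after turn [40.6 -1.5 -0.9]
```

View pics/s13.png

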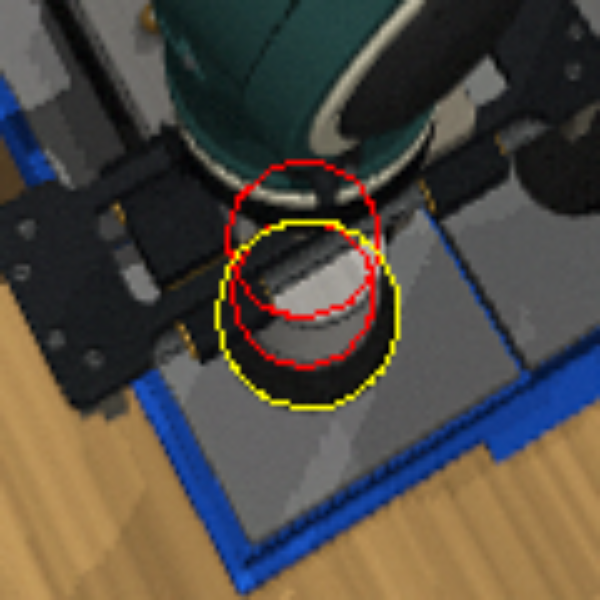

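The held can matches its outline over the large round pocket. Lowering.

Emit:
arm_command:
  commands:
    - {"grip": 42, "offset": [12, -1, -0.8], "dr": [0, 0, 0]}
    - {"grip": 42, "offset": [15, 0, 0], "dr": [0, 0, 0]}
    - {"grip": 42, "offset": [9, 0, 0], "dr": [0, 0, 0]}
    - {"grip": 42, "offset": [3, 0, 0], "dr": [0, 0, 0]}
    - {"grip": 42, "offset": [1, 0, 0], "dr": [0, 0, 0]}

```text
time_s: 24.02
tool_pos: [0.5962, 0.2688, 0.0636]
tcp_rot: [-80.6, 89.8, -170.1]
wrist_force: [-6.6, -2.1, 9.8]
finger_gap: 0.0492
```

Emit:
arm_command:
  commands:
    - {"grip": 42, "offset": [0.5, 0, 0], "dr": [0, 0, 0]}
    - {"grip": 42, "offset": [0.5, 0, 0], "dr": [0, 0, 0]}
    - {"grip": 42, "offset": [0, 0, 0], "dr": [0, 0, 0]}
    - {"grip": 42, "offset": [0, 0, 0], "dr": [0, 0, 0]}
    - {"grip": 42, "offset": [0, 0, 0], "dr": [0, 0, 0]}

```text
time_s: 24.65
tool_pos: [0.5963, 0.2688, 0.0635]
tcp_rot: [-90.8, 89.8, 179.6]
wrist_force: [-7.1, -3.3, 11.3]
finger_gap: 0.0495
```

Emit:
arm_command:
  commands:
    - {"grip": 42, "offset": [-0.6, 0, 0], "dr": [0, 0, 0]}
    - {"grip": 75, "offset": [0, 0, 0], "dr": [0, 0, 0]}
    - {"grip": 75, "offset": [0, 0, 0], "dr": [0, 0, 0]}
    - {"grip": 75, "offset": [0, 0, 0], "dr": [0, 0, 0]}
    - {"grip": 75, "offset": [0, 0, 0], "dr": [0, 0, 0]}

```text
time_s: 25.28
tool_pos: [0.5973, 0.2692, 0.0625]
tcp_rot: [85.4, 90.0, -4.2]
wrist_force: [-0.5, 0.1, 0.1]
finger_gap: 0.0754
```

Emit:
arm_command:
  commands:
    - {"grip": 75, "offset": [-10, 0, 0], "dr": [0, 0, 0]}
    - {"grip": 75, "offset": [-35, 0, 0], "dr": [0, 0, 0]}
    - {"grip": 75, "offset": [-45, 0, 0], "dr": [0, 0, 0]}
    - {"grip": 75, "offset": [-45, 0, 0], "dr": [0, 0, 0]}
    - {"grip": 75, "offset": [-20, 0, 30], "dr": [0, 0, 0]}

```text
time_s: 25.9
tool_pos: [0.5982, 0.242, 0.2212]
tcp_rot: [128.2, 89.7, 38.9]
wrist_force: [1.1, 0.0, 0.4]
finger_gap: 0.0752
```

```bash
python3 - <<'E'
from h import *
go(.4415,-.0575,.215,0)
C=Cam('scene'); save(cv2.resize(C.im[220:470,160:440],None,fx=2.2,fy=2.2),'s14')
E
```

```text
t 25.9 pos [0.5982 0.242  0.2212] jaw 0.67 q7 -12.5 F [1.1 0.  0.4] gap 75.2
 turn about tool x: 0.67 tilt 0.32 corr [ 0.   -0.2  -0.25] | offset now-axes [   4.5 -160.2  297.7] | after turn [   6.2 -156.7  299.5]
```

View pics/s14.png

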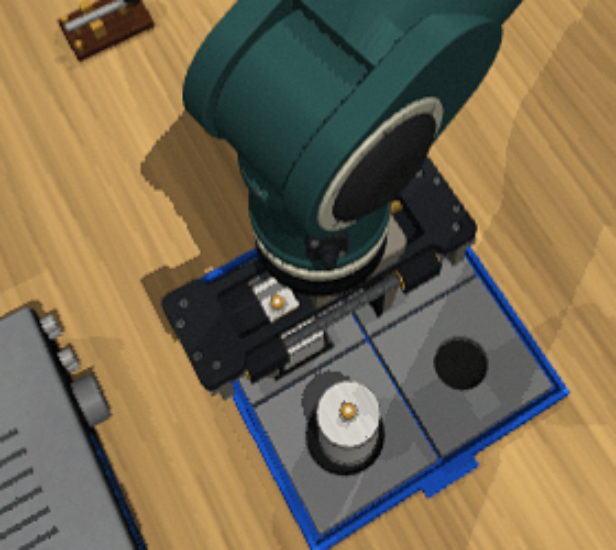

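The wide can stands in its pocket at crop (345,425). On to the slim can.

Emit:
arm_command:
  commands:
    - {"grip": 70, "offset": [0, -24, 45], "dr": [0.7, 0, 0]}
    - {"grip": 70, "offset": [0, -27, 52], "dr": [0, 0, 0]}
    - {"grip": 70, "offset": [0, -27, 52], "dr": [0, 0, 0]}
    - {"grip": 70, "offset": [0, -27, 52], "dr": [0, 0, 0]}
    - {"grip": 70, "offset": [0, -27, 52], "dr": [0, 0, 0]}

```text
time_s: 26.58
tool_pos: [0.4638, -0.0151, 0.2181]
tcp_rot: [114.2, 89.9, 23.9]
wrist_force: [0.5, -0.6, 0.6]
finger_gap: 0.0702
```

Emit:
arm_command:
  commands:
    - {"grip": 70, "offset": [0, -24, 45], "dr": [0, 0, 0]}
    - {"grip": 70, "offset": [0, 0, 0], "dr": [0, 0, 0]}
    - {"grip": 70, "offset": [0, 0, 0], "dr": [0, 0, 0]}
    - {"grip": 70, "offset": [0, 0, 0], "dr": [0, 0, 0]}
    - {"grip": 70, "offset": [0, 0, 0], "dr": [0, 0, 0]}

```text
time_s: 27.2
tool_pos: [0.4409, -0.0574, 0.2175]
tcp_rot: [-28.9, 90.0, -119.1]
wrist_force: [0.2, 0.3, 0.4]
finger_gap: 0.0696
```

```bash

python3 - <<'E'
from h import *
go(.4415,-.0575,.070,0)
E
```

```text
t 27.2 pos [ 0.4409 -0.0574  0.2175] jaw -0.17 q7 9.2 F [0.2 0.3 0.4] gap 69.6
 turn about tool x: -0.17 tilt 0.02 corr [-0.    0.02  0.01] | offset now-axes [147.5   0.6   0. ] | after turn [1.475e+02 6.000e-01 1.000e-01]
```

Emit:
arm_command:
  commands:
    - {"grip": 70, "offset": [30, 0.5, 0], "dr": [0, 0, 0]}
    - {"grip": 70, "offset": [45, 0, 0], "dr": [0, 0, 0]}
    - {"grip": 70, "offset": [42, 0, 0], "dr": [0, 0, 0]}
    - {"grip": 70, "offset": [22, 0, 0], "dr": [0, 0, 0]}
    - {"grip": 70, "offset": [8.5, 0, 0], "dr": [0, 0, 0]}

```text
time_s: 27.82
tool_pos: [0.4404, -0.058, 0.0687]
tcp_rot: [-77.9, 89.8, -168.1]
wrist_force: [0.4, -0.7, 0.1]
finger_gap: 0.07
```

```bash
python3 src.py slim s15 .4405 -.0583 0
```

```text
(no output)
```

View pics/s15.png

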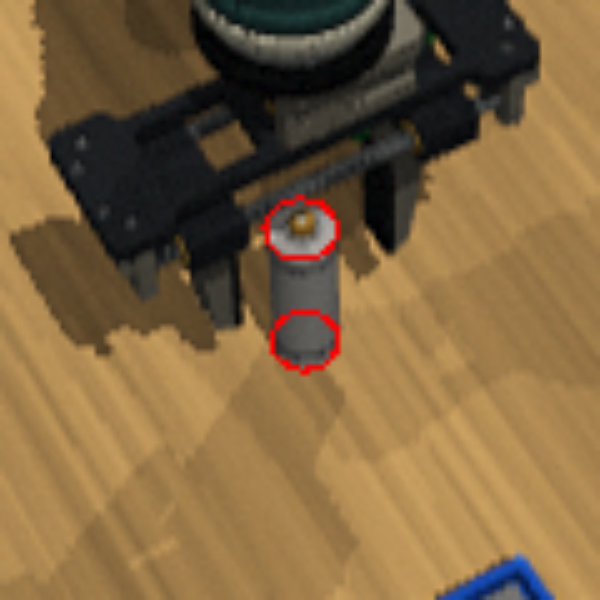

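The slim can is centred between the fingers, with the outline within about 1 px. Closing.

Emit:
arm_command:
  commands:
    - {"grip": 45, "offset": [0, 0, 0], "dr": [0, 0, 0]}
    - {"grip": 23, "offset": [0, 0, 0], "dr": [0, 0, 0]}
    - {"grip": 23, "offset": [0, 0, 0], "dr": [0, 0, 0]}
    - {"grip": 23, "offset": [0, 0, 0], "dr": [0, 0, 0]}
    - {"grip": 23, "offset": [0, 0, 0], "dr": [0, 0, 0]}

```text
time_s: 28.55
tool_pos: [0.4412, -0.0583, 0.0703]
tcp_rot: [107.2, 90.0, 17.0]
wrist_force: [-0.9, -0.3, 2.9]
finger_gap: 0.0295
```

```bash

python3 - <<'E'
from h import *
go(.4825,.270,.21,0.4)
E
```

```text
t 28.55 pos [ 0.4412 -0.0583  0.0703] jaw -0.28 q7 23.8 F [-0.9 -0.3  2.9] gap 29.5
 turn about tool x: -0.68 tilt 0.03 corr [ 0.   -0.01 -0.03] | offset now-axes [-139.6   39.8 -328.5] | after turn [-139.7   43.6 -328. ]
```

Emit:
arm_command:
  commands:
    - {"grip": 23, "offset": [-25, 0, 0], "dr": [0, 0, 0]}
    - {"grip": 23, "offset": [-40, 0, 0], "dr": [-0.7, 0, 0]}
    - {"grip": 23, "offset": [-40, 0, 0], "dr": [0, 0, 0]}
    - {"grip": 23, "offset": [-25, 0, 0], "dr": [0, 0, 0]}
    - {"grip": 23, "offset": [0, 5, -30], "dr": [0, 0, 0]}

```text
time_s: 29.18
tool_pos: [0.4467, -0.0296, 0.202]
tcp_rot: [102.1, 89.8, 12.3]
wrist_force: [-0.5, 0.5, -2.1]
finger_gap: 0.0293
```

Emit:
arm_command:
  commands:
    - {"grip": 23, "offset": [0, 7, -50], "dr": [0, 0, 0]}
    - {"grip": 23, "offset": [0, 7, -55], "dr": [0, 0, 0]}
    - {"grip": 23, "offset": [0, 7, -55], "dr": [0, 0, 0]}
    - {"grip": 23, "offset": [0, 7, -55], "dr": [0, 0, 0]}
    - {"grip": 23, "offset": [0, 7, -45], "dr": [0, 0, 0]}

```text
time_s: 29.8
tool_pos: [0.4783, 0.2342, 0.1997]
tcp_rot: [-74.5, 90.0, -164.0]
wrist_force: [0.6, 0.2, -1.7]
finger_gap: 0.0297
```

Emit:
arm_command:
  commands:
    - {"grip": 23, "offset": [0, 3, -38], "dr": [0, 0, 0]}
    - {"grip": 23, "offset": [30, 0, 0], "dr": [0, 0, 0]}
    - {"grip": 23, "offset": [30, 0, 0], "dr": [0, 0, 0]}
    - {"grip": 23, "offset": [15, 0, 0], "dr": [0, 0, 0]}
    - {"grip": 23, "offset": [0, 0, 0], "dr": [0, 0, 0]}

```text
time_s: 30.42
tool_pos: [0.481, 0.2694, 0.1242]
tcp_rot: [-49.2, 89.9, -138.8]
wrist_force: [-0.4, 0.0, -0.7]
finger_gap: 0.0294
```

```bash
python3 ov.py slim s16 .4815 .2695 .0703
```

```text
t 30.48 pos [0.4818 0.2698 0.1252] jaw 0.4 q7 -19.0 F [-0.2  0.8 -1.7] gap 29.2
 turn about tool x: -0.0 tilt 0.02 corr [-0.    0.01  0.  ] | offset now-axes [46.9 -0.3  0.3] | after turn [46.9 -0.3  0.3]
```

View pics/s16.png

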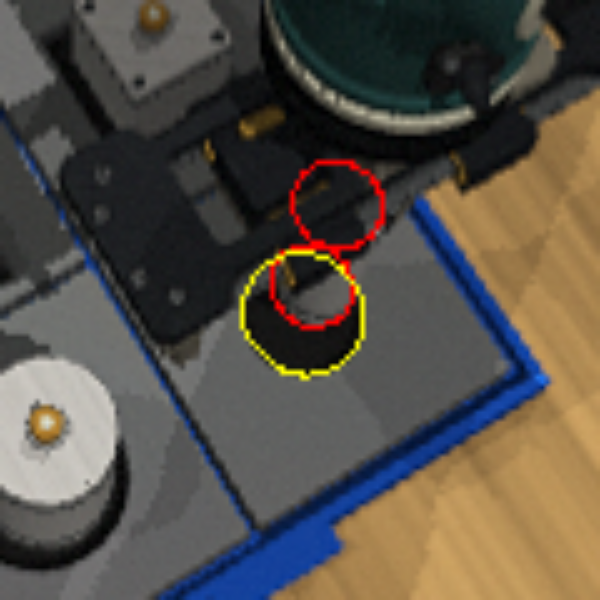

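The slim can hangs over the small round pocket with its outline aligned. The gripper body stays above 0.15 m, clear of the wide can. Lowering.

Emit:
arm_command:
  commands:
    - {"grip": 23, "offset": [14, 0, 0], "dr": [0, 0, 0]}
    - {"grip": 23, "offset": [15, 0, 0], "dr": [0, 0, 0]}
    - {"grip": 23, "offset": [10, 0, 0], "dr": [0, 0, 0]}
    - {"grip": 23, "offset": [5, 0, 0], "dr": [0, 0, 0]}
    - {"grip": 23, "offset": [2, 0, 0], "dr": [0, 0, 0]}

```text
time_s: 31.1
tool_pos: [0.4816, 0.2699, 0.0788]
tcp_rot: [-37.3, 90.0, -126.9]
wrist_force: [-0.1, -0.8, -1.6]
finger_gap: 0.0292
```

Emit:
arm_command:
  commands:
    - {"grip": 23, "offset": [0.8, 0, 0], "dr": [0, 0, 0]}
    - {"grip": 23, "offset": [0.6, 0, 0], "dr": [0, 0, 0]}
    - {"grip": 23, "offset": [0, 0, 0], "dr": [0, 0, 0]}
    - {"grip": 23, "offset": [0, 0, 0], "dr": [0, 0, 0]}
    - {"grip": 23, "offset": [0, 0, 0], "dr": [0, 0, 0]}

```text
time_s: 31.72
tool_pos: [0.4818, 0.2701, 0.0783]
tcp_rot: [139.9, 90.0, 50.3]
wrist_force: [-1.4, -0.6, 5.5]
finger_gap: 0.0298
```

Contact (5.5 N) at the expected height. Releasing.

Emit:
arm_command:
  commands:
    - {"grip": 23, "offset": [0, 0, 0], "dr": [0, 0, 0]}
    - {"grip": 60, "offset": [0, 0, 0], "dr": [0, 0, 0]}
    - {"grip": 60, "offset": [0, 0, 0], "dr": [0, 0, 0]}
    - {"grip": 60, "offset": [0, 0, 0], "dr": [0, 0, 0]}
    - {"grip": 60, "offset": [0, 0, 0], "dr": [0, 0, 0]}

```text
time_s: 32.35
tool_pos: [0.4816, 0.27, 0.0776]
tcp_rot: [-10.7, 90.0, -100.3]
wrist_force: [0.0, -0.1, 0.3]
finger_gap: 0.0599
```

Emit:
arm_command:
  commands:
    - {"grip": 60, "offset": [-10, 0, 0], "dr": [0, 0, 0]}
    - {"grip": 60, "offset": [-40, 0, 0], "dr": [0, 0, 0]}
    - {"grip": 60, "offset": [-45, 0, 0], "dr": [0, 0, 0]}
    - {"grip": 60, "offset": [-40, 0, 0], "dr": [0, 0, 0]}
    - {"grip": 60, "offset": [-10, 0, -40], "dr": [0, 0, 0]}

```text
time_s: 32.98
tool_pos: [0.4838, 0.3081, 0.227]
tcp_rot: [124.1, 89.7, 34.2]
wrist_force: [-0.5, 0.8, -0.5]
finger_gap: 0.0599
```

Emit:
arm_command:
  commands:
    - {"grip": 60, "offset": [0, 0, -55], "dr": [0, 0, 0]}
    - {"grip": 60, "offset": [0, -10, -55], "dr": [0, 0, 0]}
    - {"grip": 60, "offset": [0, -10, -50], "dr": [0, 0, 0]}
    - {"grip": 60, "offset": [0, 0, -40], "dr": [0, 0, 0]}
    - {"grip": 60, "offset": [0, 0, 0], "dr": [0, 0, 0]}

```text
time_s: 33.6
tool_pos: [0.4578, 0.5134, 0.2225]
tcp_rot: [-163.1, 90.0, 107.7]
wrist_force: [0.1, 0.3, -0.6]
finger_gap: 0.06
```

```bash
cat > fin.py <<'E'
from h import *
cams=[Cam('scene'),Cam('top')]; s=arm.state(); print(s['time_s'],s['tool_pos'])
pk=dict(flat=(.6,.155),square=(.4835,.1545),wide=(.5985,.2705),slim=(.483,.2705))
for C in cams:
    im=C.im.copy()
    for n in H:
        b=shape_pts(KIND[n],*pk[n],np.radians(.4),0,0)
        for z in (.008,.008+H[n]): cv2.polylines(im,[np.round(C.proj(vert(b,z))*8).astype(int)],True,(255,0,0),1,shift=3)
    im=np.hstack([C.im,im]); 
    a=(slice(230,470),slice(230,430)) if C.name=='scene' else (slice(130,265),slice(135,280))
    o=np.hstack([C.im[a],im[:,640:][a]]); k=790/o.shape[1]; save(cv2.resize(o,None,fx=k,fy=k),'fin_'+C.name)
    for t in('mouse_mid','key_mid'): print(C.name,t,[np.round(C.at(r['pixel'],Z[t])[:2],3) for r in arm.tip_of(t,C.name)[:1]])
save(cams[0].im,'s_end')
E
python3 fin.py
```

```text
33.7 [0.46002773 0.50913244 0.22278558]
scene mouse_mid [array([ 0.62 , -0.343])]
scene key_mid [array([ 0.601, -0.212])]
top mouse_mid [array([ 0.615, -0.345])]
top key_mid [array([0.607, 0.289])]
```

View pics/fin_scene.png

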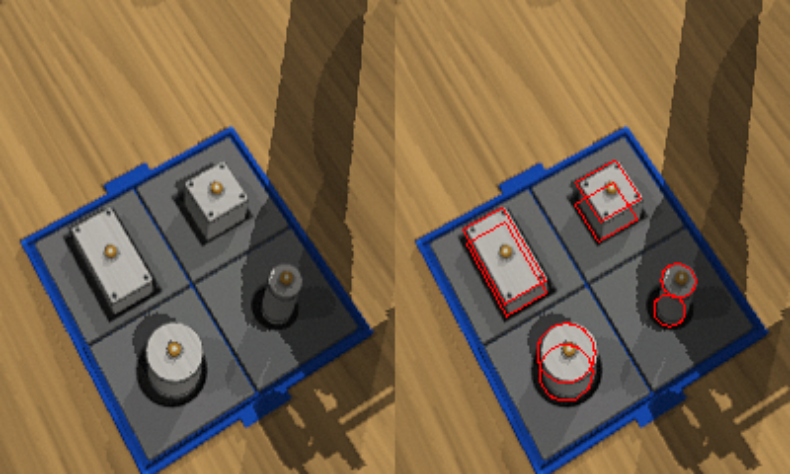

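View pics/fin_top.png

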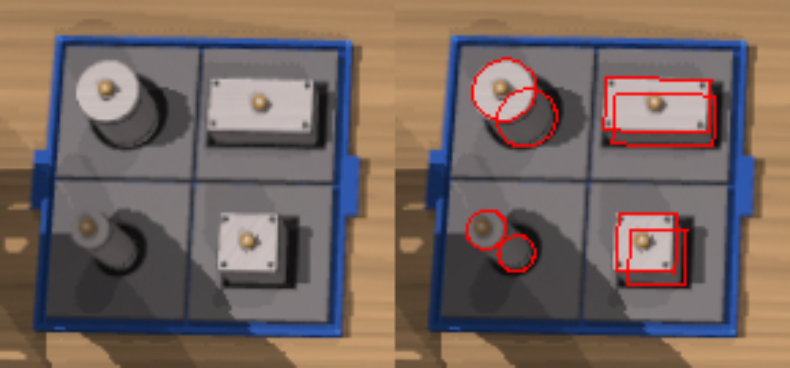

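View pics/s_end.png

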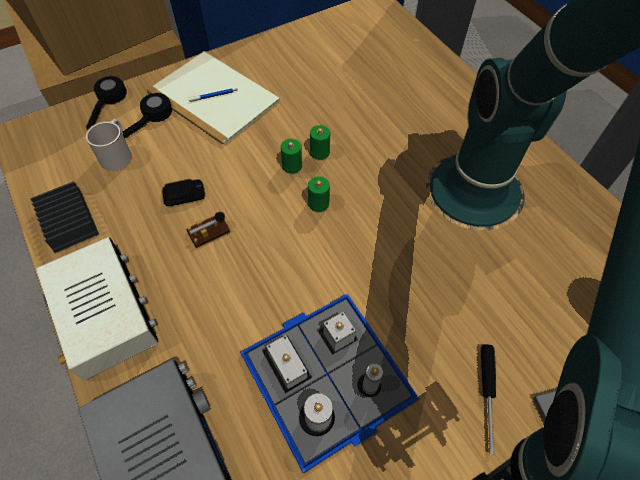

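All four modules stand upright in their pockets and match the expected outlines within about 1–2 px in both views. The mouse (183,192) and key (207,231) look unmoved, and the arm is clear. Handing in.

```bash
python3 -c "
from rig import arm
print(arm.job_done(), arm.state()['time_s'])"
```

```text
the job is handed in; nothing more can be done
the job is handed in; nothing more can be done
```

I packed the flat, square, wide and slim modules in that order. Each was lowered until the wrist force showed it resting on its pocket floor (5–18 N), then released. The job was handed in at about 34 s of the 109 s allowed.

**Modules:** In the last pictures from both cameras, all four stand upright in their own pockets, within about 1–2 px (2–4 mm) of the predicted outlines. The arm is clear.

**Mouse and Morse key:** Both look unmoved in the pictures, as do the green look-alikes.

**Checks that disagreed:**
- The two cameras differ by about 2–4 mm. I aimed between the two estimates, close to the scene camera's.
- The last network check put the key in the tray in the top view, a false detection. The scene view put it within about 6 mm of its first position.
- The mouse readings shifted by about 8 mm in the top view, which I take as network noise because the picture shows no change.

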